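Trim the bench meter with the tuning tool

TASK

Take the orange-handled plastic tuning tool out of its blue stand, feel its blade into the slotted trimmer screw in the top of the bench meter pressing gently (a few newtons, never 10), and turn the screw clockwise until the white arrow on the trimmer's ring points at the green mark. Then put the tool back upright in its stand, shoulder down on the block, and let go. Turn the trimmer only with the tool, and leave the other things on the bench where they are.

Things in the scene. Friction and masses are not known exactly. Their poses are not given: they have to be found in the camera images.
- meter: white and grey bench meter, 150 (x) x 140 (y) x 56 mm, fixed; origin under its centre, z up, x towards its display (61 mm high). In the top, at x -28, y -24 mm, is the trimmer: a black bezel 56 mm across, 2.5 mm proud, round a grey ring with a white arrow; a green mark lies on and outside the bezel's +x side.
- trimmer_mouth (a point): point on the trimmer's vertical axis, level with the ring's top face, 56 mm above the bench; axes as the meter's. The ring has a 20 mm bore down to the screw head. Fixed point: it does not turn with the ring.
- screw_face (a point): where the top of the brass slotted screw head rests, on the axis, 14 mm below trimmer_mouth (fixed point). Slot 3.2 mm wide, 5 mm deep, right across. The head is sprung: sinks up to 6 mm, about 1.4 N plus 4.5 N per mm. The slot follows the arrow, but with free play: up to 0.6 rad either way, unmeasured. A rubbing blade may drag it; at the end of its play it carries the ring.
- trimmer (a joint): angle of the ring with the white arrow, rad, growing clockwise seen from above: 0 with the arrow on the green mark (along the meter's +x), negative with the arrow counter-clockwise of it; stops at -1.9 and 0.9. It starts between -0.85 and -0.5, takes about 0.035 N m to turn and stays where left.
- tuning_tool: tuning tool, 96 to 156 g, upright in the stand; origin at the blade's tip, z up, x along the blade's width. From the tip up: blade 14 (x) x 1.9 (y) mm, 7 long; white shaft 14 across to 46; orange shoulder disc 27 across, 46 to 50; orange handle 50 to 105 mm, 18 (x) x 14 (y): grip across the 14 mm at about 85 mm, from above. Half a turn looks the same.
- blade_tip (a point): the middle of the blade's end (the tool's origin)
- tool_stand: blue block 62 x 62 x 50 mm, fixed, origin under its centre; a vertical 16 mm hole with a 2 mm chamfer goes right through its middle. With the tool in it the shoulder rests on the top, and the blade's tip is 4 mm above the bench.
- beaker: bystander: beaker, 54 mm across, 70 mm tall, behind the work; origin under its centre
- petri_dish: bystander: closed petri dish with a tan filling, 90 mm across, 14 mm tall, to the left of the meter; origin under its centre
- reagent_bottle: bystander: brown reagent bottle with a white cap, 52 mm across, 104 mm tall, behind and left; origin under its centre
Not all that is in view belongs to the job. Of the things that look like the tuning_tool, take the one that is nearest to the robot's base at the start.

How it is judged (in metres and radians):
On the way, in this order (a step that is already met when the one before it is completed fails the run):
1. the tool's blade is down in the slot, upright (at least 3.5 mm below the screw's face as it rests) (horizontal distance between blade_tip and trimmer_mouth below 0.004 m and z of blade_tip in the frame of trimmer_mouth below -0.0175 m and angle between tuning_tool's own z axis and vertical below 0.15 rad), for 0.2 s.
2. with the blade there the arrow has been brought to the green mark (within 0.1 rad) (value of joint trimmer between -0.1 and 0.1 rad and horizontal distance between blade_tip and trimmer_mouth below 0.004 m and z of blade_tip in the frame of trimmer_mouth below -0.0165 m), for 0.2 s.
At the end, for the whole second after the job is handed in: The arrow is within 0.1 rad of the green mark, and the tool stands released, upright (within 0.08 rad) and at rest in the stand's hole, its shoulder down on the block (within 2.5 mm) (value of joint trimmer between -0.1 and 0.1 rad and horizontal distance between blade_tip and tool_stand below 0.005 m and z of blade_tip in the frame of tool_stand below 0.0065 m and angle between tuning_tool's own z axis and vertical below 0.08 rad and linear speed of tuning_tool below 0.02 m/s); the robot touches nothing.
It fails at once if the tool pressed on the meter or its trimmer with more than 12 N (contact force between tuning_tool and meter above 12 N).
It fails at once if the fingers touched the meter or its trimmer (contact force between the fingers and meter above 1 N).
It fails at once if the tool tipped over (angle between tuning_tool's own z axis and vertical above 0.6 rad).
It fails at once if a bystander was pushed more than 20 mm (distance of any of beaker, petri_dish, reagent_bottle from where it was at the start of the episode above 0.02 m).
It also fails if it takes over 64 s, if anything falls off the work surface, if the arm or the gripper's body presses on something with over 40 N, if the wrist force passes 120 N, or if a joint passes its speed limit or range.

ROBOT

A 6-joint arm with a two-finger parallel gripper is mounted at the origin on a cart in front of the work surface, level with it; the furniture and walls round the work are solid. World frame = base frame: x ahead of the robot, y to its left, z up, the work surface at z = 0. Lengths are in m, angles in degrees, forces in N, time in s.
With the tool pointing down it reaches from about 0.375 to 0.9 m from the base axis. Payload 3.1 kg.
Tool frame: the origin (TCP) lies at the very end of the fingers, on their centre line; the grasp point (between the pads) lies 19 mm behind it; z points along the fingers, y is the direction in which the jaws open and shut (so a half turn about z gives the same grasp; the last joint's range is limited). The gripper opens to 87 mm and grips with 3 to 60 N. Pads are 19 mm wide; open, the fingers measure 117 mm over their backs; the gripper's body (75 mm by 190 mm) begins 51 mm behind the grasp point.
Start: joints at [64.2, 30.224, 82.088, -0, 67.689, -10.227], TCP at [0.168, 0.602, 0.223] pointing down, gripper open.
Joint ranges: [-176.69, 176.69], [-43.24, 126.21], [12.49, 139.97], [-82, 262], [0, 151.66], [-163.58, 163.58]. Speed limits (degrees/s): [159.86, 159.86, 180, 180, 180, 180].

INTERFACE

Orientations are given as a 3x3 rotation matrix whose columns are the frame's x, y, z axes.
In Python, from rig import bot, vision, order gives the robot as it stands. The module is installed in compiled form; this text tells all that it offers.
- The arm moves only by the tool move_arm, never from a script. Its argument "moves" is a list of rows, each an object of numbers: "hand": the finger opening in mm, from 0 to 87; "x", "y", "z": the shift along the tool's x, y, z in units of 25 mm (1.0 is 25 mm); "wx", "wy", "wz": the turn, a rotation vector about the tool's x, y, z in degrees. In form: [{"hand": .., "x": .., "y": .., "z": .., "wx": .., "wy": .., "wz": ..}, ...]. A call has 1 to 20 rows; each row shifts and turns the commanded pose from where the row before left it, along the tool's axes as they then stand; what a row does not reach is not made up. A row lasts 1/10 s, in which the tool goes at most 50 mm and 8.59 degrees, less where a joint would pass 70% of its speed; a pose out of reach is approached as far as the arm can. A call is refused whole if a number of a shift passes 1 or a number of a turn 8.59, either way. A call with a gripper value outside its range is refused whole. The fingers move at their own pace and stop on an object; the grip force is fixed at half the most. Time passes only in rows, so rows that do not move let the fingers close. It gives the time, the measured TCP pose, the force and the opening at its end, in the units of the state.
- bot.read_state(): the state, without advancing time (a new reading comes with each control period).
- vision.capture(name): name is "side" or "top" or "wrist"; returns a dict with "image" (420x560x3 uint8, red, green, blue), "z_map" (420x560 float32, m along the optical axis (not along the pixel's ray), 0 where there is no reading), "fx", "fy", "cx", "cy" (pixels), "pose" (4x4, takes a point from camera to world coordinates); the wrist camera has in their place "hand_eye" (4x4, takes a point from camera to tool coordinates, whose origin is the TCP and whose axes are the flange's). Camera axes: x right, y down, z forward; pixel columns grow to the right and rows downward; lengths in m; the calibration is good to about 2 mm. A picture is of the moment at which its call begins: read the wrist's pose just before it.
- order.hand_in(): hands the job in, once; it reports no verdict.
The state is a dict: "time_s": time; "joint_positions": joint angles; "qvel": joint speeds; "tau": joint torques, N m; "position": TCP position; "tcp_rot": TCP orientation; "force": force on the tool from outside, world axes, zero at the start; "moment": the same for the moment, N m; "opening": opening from 0.0 (shut) to 1.0 (fully open).
Only numpy, scipy, OpenCV 4.12 (cv2) and the standard library are available. Lean on these libraries where they do the work, as an engineer would, in place of code of your own. Each camera call takes 0.05 s, during which the arm holds its last target.

## Working session

There is one attempt and no reset: what is moved stays moved. The work goes in short steps, Python scripts to look and compute and a tool call to move; the robot and the scene stay as the last step left them, time stands still between calls to the robot, and variables do not carry over. Pictures are saved under pics/ and viewed, and the job is handed in when it is done.

Besides the shell and the picture viewer there is one more tool, called after "Emit:" by a JSON object that holds its "name" and its "arguments", one argument or row to a line. move_arm: Moves the arm, as the interface text tells. Its arguments: {"type":"object","properties":{"moves":{"type":"array"}},"required":["moves"]}

```bash
mkdir -p pics
python3 - <<'E'
from rig import bot,vision
import cv2,pickle
s=bot.read_state();print(s)
for n in("side","top","wrist"):
    c=vision.capture(n);pickle.dump(c,open(f"{n}0.pkl","wb"))
    cv2.imwrite(f"pics/{n}0.png",c["image"][:,:,::-1]);print(n,c["fx"],c["fy"],c["cx"],c["cy"],c.get("pose",c.get("hand_eye")))
E
```

```text
{'time_s': 0.0, 'joint_positions': array([ 6.41990842e+01,  3.02784465e+01,  8.21570778e+01,  2.53560832e-03,
        6.76873534e+01, -1.02276265e+01]), 'qvel': array([-0.01345857,  0.07586149, -0.10719863, -0.01243655,  0.03490313,
        0.08505259]), 'tau': array([ 9.95518967e-04, -4.40037167e+01, -1.76589149e+01,  6.33549783e-02,
        5.83472766e-02, -1.29342466e-04]), 'position': array([0.16743531, 0.60139966, 0.22157335]), 'tcp_rot': array([[-9.63283103e-01,  2.68485982e-01, -9.70295617e-04],
       [ 2.68487406e-01,  9.63281295e-01, -1.91300644e-03],
       [ 4.21052206e-04, -2.10327893e-03, -9.99997699e-01]]), 'force': array([-0.53400995, -0.94309371, -0.70293044]), 'moment': array([-0.01598503, -0.01166574, -0.01357338]), 'opening': 1.0032559626996973}
side 381.0726326769066 381.0726326769066 282.32099459974097 214.31827680603186 [[ 0.99774171  0.03588936 -0.05677538  0.67092183]
 [ 0.06696663 -0.4661801   0.88215168 -0.74478708]
 [ 0.00519231 -0.88396158 -0.46753072  0.51003307]
 [ 0.          0.          0.          1.        ]]
top 466.6963698633679 466.6963698633679 278.3578784386682 211.94247237563226 [[ 0.02038233 -0.98461039  0.17357112  0.45183188]
 [-0.99930241 -0.02549682 -0.0272875   0.06292146]
 [ 0.03129307 -0.17289385 -0.98444322  1.13929738]
 [ 0.          0.          0.          1.        ]]
wrist 373.9348649290345 373.9348649290345 278.8328900936384 209.53681903954455 [[-7.71205898e-04 -9.70000966e-01 -2.43099840e-01  6.54483720e-02]
 [ 9.99999224e-01 -5.10132245e-04 -1.13688487e-03  1.85237514e-04]
 [ 9.78766353e-04 -2.43100528e-01  9.70000606e-01 -1.62185836e-01]
 [ 0.00000000e+00  0.00000000e+00  0.00000000e+00  1.00000000e+00]]
```

View pics/top0.png

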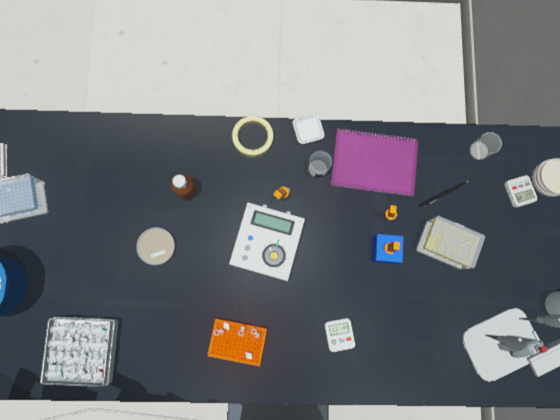

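View pics/side0.png

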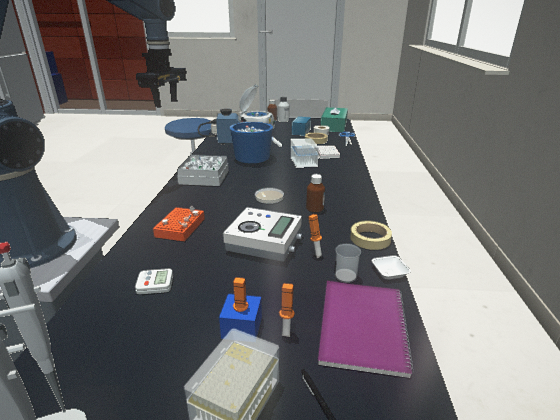

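View pics/wrist0.png

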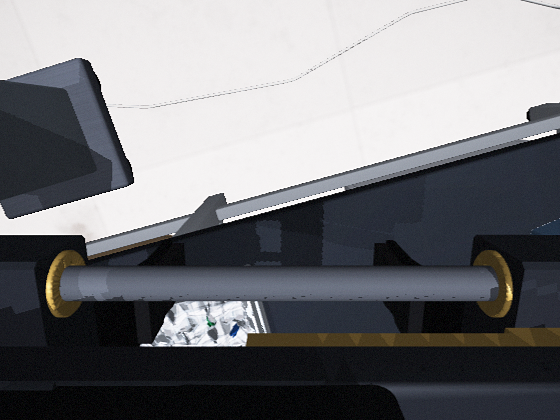

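Candidates for the tuning tool in the top view are (389,247) in the blue stand, (391,212) free-standing and (282,193) free-standing. I choose the one in the blue stand, which is also the nearest to the base. Next I check it in a close crop and measure.

```bash
cat > h.py <<'E'
import numpy as np,cv2,pickle
def cloud(c,T=None):
    T=c["pose"] if T is None else T
    z=c["z_map"].astype(float);v,u=np.indices(z.shape)
    P=np.stack([(u-c["cx"])/c["fx"]*z,(v-c["cy"])/c["fy"]*z,z],-1)
    W=P@T[:3,:3].T+T[:3,3];W[z==0]=np.nan
    return W
def wristT(c,s):
    T=np.eye(4);T[:3,:3]=s["tcp_rot"];T[:3,3]=s["position"];return T@c["hand_eye"]
E
python3 - <<'E'
from h import *
c=pickle.load(open("top0.pkl","rb"));W=cloud(c);im=c["image"]
a=im[190:275,360:430];b=im[195:285,220:315]
A=cv2.resize(a,None,fx=5,fy=5,interpolation=cv2.INTER_CUBIC);B=cv2.resize(b,None,fx=4,fy=4,interpolation=cv2.INTER_CUBIC)
H=max(A.shape[0],B.shape[0]);o=np.zeros((H,A.shape[1]+B.shape[1],3),np.uint8);o[:A.shape[0],:A.shape[1]]=A;o[:B.shape[0],A.shape[1]:]=B
cv2.imwrite("pics/crop0.png",o[:,:,::-1])
hsv=cv2.cvtColor(im,cv2.COLOR_RGB2HSV).astype(int)
m=(hsv[...,0]>105)&(hsv[...,0]<125)&(hsv[...,1]>150)&(hsv[...,2]>100)
r=np.zeros_like(m);r[225:270,365:410]=1
q=W[m&r];top=q[(abs(q[:,2]-.05)<.006)];print(len(top),np.median(q[:,2]),top.mean(0) if len(top) else 0)
print(cv2.minAreaRect((top[:,:2]*1000).astype(np.float32)))
for (x0,x1,y0,y1) in[(375,405,232,260),(380,400,200,225),(270,295,180,205)]:
    w=W[y0:y1,x0:x1].reshape(-1,3);h=hsv[y0:y1,x0:x1].reshape(-1,3)
    o=w[(h[:,0]<22)&(h[:,1]>150)];print(len(o),o[:,2].min(),o[:,2].max());t=o[o[:,2]>o[:,2].max()-.008];print(t.mean(0),cv2.minAreaRect((t[:,:2]*1000).astype(np.float32)))
# meter
w=W[195:285,220:315].reshape(-1,3);t=w[abs(w[:,2]-.056)<.008]
print(len(t),t.mean(0),cv2.minAreaRect((t[:,:2]*1000).astype(np.float32)))
print(np.histogram(w[:,2],bins=np.arange(-.01,.09,.005)))
E
```

```text
493 nan [ 0.5657604  -0.22950835  0.0489485 ]
((565.9860229492188, -231.03761291503906), (63.256919860839844, 62.3392219543457), 87.0426254272461)
75 nan nan
[nan nan nan] ((0.0, 0.0), (0.0, 0.0), 0.0)
85 -0.0034857567340096374 0.10666527942908255
[ 0.65120672 -0.22726103  0.10152611] ((649.5992431640625, -226.1901397705078), (13.349499702453613, 17.94959831237793), 77.14364624023438)
109 -0.0028204341987057013 0.10114626919711922
[0.67839729 0.03595713 0.0956023 ] ((678.2033081054688, 36.156219482421875), (14.853697776794434, 12.899085998535156), 45.92050552368164)
3720 [0.57475278 0.05861718 0.05612057] ((593.91748046875, 53.08393478393555), (140.13662719726562, 188.7215118408203), 75.46993255615234)
(array([ 111, 2803, 1652,   19,    5,    7,   18,   28,   25,   39,   34,
         29, 1380, 1933,  407,    3,    3,    0,    1]), array([-0.01 , -0.005,  0.   ,  0.005,  0.01 ,  0.015,  0.02 ,  0.025,
        0.03 ,  0.035,  0.04 ,  0.045,  0.05 ,  0.055,  0.06 ,  0.065,
        0.07 ,  0.075,  0.08 ,  0.085]))<stdin>:14: RuntimeWarning: Mean of empty slice.
  ret = um.true_divide(
```

View pics/crop0.png

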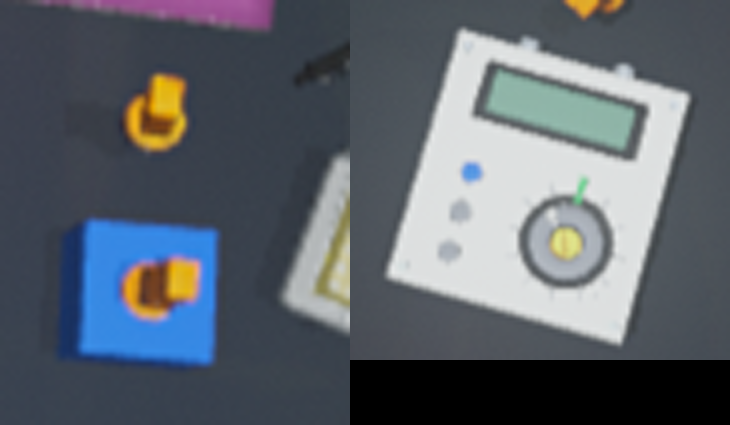

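The crop shows the tool upright in the blue stand at about (389,247), with the wide side of its handle roughly along world x. On the meter the arrow is up-left of the trimmer's centre and counter-clockwise of the green mark. Next, wrist views over the meter and then over the stand.

Run:
```python
from h import *
from rig import bot
c=pickle.load(open("top0.pkl","rb"));W=cloud(c);print(W[253:259,271:277].reshape(-1,3).mean(0), W[230:233,276:279].reshape(-1,3).mean(0),W[238,278])
s=bot.read_state();R=s["tcp_rot"];t=np.array([.545,.04,.222]);print(R.T@(t-s["position"])/.025)
```

```text
[0.54141851 0.04173637 0.03859045] [0.59735249 0.03516917 0.05680803] [0.5813997  0.03238746 0.05306673]
[-2.05751183e+01 -1.75829973e+01  1.47497551e-02]
```

Emit:
{"name": "move_arm", "arguments": {
  "moves": [
    {"hand": 87, "x": -0.5, "y": -0.45},
    {"x": -1, "y": -0.85, "hand": 87},
    {"x": -1, "y": -0.85, "hand": 87},
    {"x": -1, "y": -0.85, "hand": 87},
    {"x": -1, "y": -0.85, "hand": 87},
    {"x": -1, "y": -0.85, "hand": 87},
    {"x": -1, "y": -0.85, "hand": 87},
    {"x": -1, "y": -0.85, "hand": 87},
    {"x": -1, "y": -0.85, "hand": 87},
    {"x": -1, "y": -0.85, "hand": 87},
    {"x": -1, "y": -0.85, "hand": 87},
    {"x": -1, "y": -0.85, "hand": 87},
    {"x": -1, "y": -0.85, "hand": 87},
    {"x": -1, "y": -0.85, "hand": 87},
    {"x": -1, "y": -0.85, "hand": 87},
    {"x": -1, "y": -0.85, "hand": 87},
    {"x": -1, "y": -0.85, "hand": 87},
    {"x": -1, "y": -0.85, "hand": 87},
    {"x": -1, "y": -0.85, "hand": 87},
    {"x": -1, "y": -0.85, "hand": 87}
  ]
}}

```text
schema error: expected keys hand, x, y, z, wx, wy, wz
```

Emit:
{"name": "move_arm", "arguments": {
  "moves": [
    {"x": -1, "y": -0.85, "hand": 87},
    {"hand": 87, "wz": -7.8},
    {"hand": 87, "wz": -7.8},
    {"hand": 87},
    {"hand": 87}
  ]
}}

```text
schema error: expected keys hand, x, y, z, wx, wy, wz
```

```bash
cat > shot.py <<'E'
import sys
from h import *
from rig import bot,vision
s=bot.read_state();c=vision.capture("wrist");n=sys.argv[1]
pickle.dump((c,s),open(n+".pkl","wb"));cv2.imwrite(f"pics/{n}.png",c["image"][:,:,::-1])
print(s["time_s"],s["position"],s["tcp_rot"],s["force"],s["joint_positions"],s["opening"])
E
python3 shot.py w1
```

```text
0.15 [0.1675356  0.60154388 0.22178157] [[-9.63279812e-01  2.68498573e-01 -7.21249787e-04]
 [ 2.68499392e-01  9.63278638e-01 -1.53046721e-03]
 [ 2.83836251e-04 -1.66792329e-03 -9.99998569e-01]] [ 0.62922614 -0.30250323 -0.28512559] [ 6.41981619e+01  3.02681864e+01  8.21393891e+01 -1.04085987e-03
  6.76893586e+01 -1.02264637e+01] 1.0033683560558546
```

View pics/w1.png

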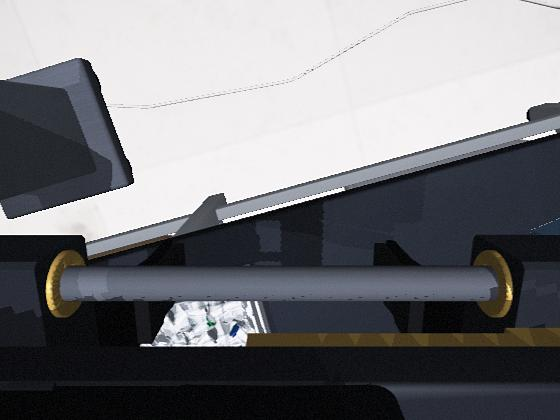

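All seven keys are needed in every row.

Emit:
{"name": "move_arm", "arguments": {
  "moves": [
    {"hand": 87, "x": -0.5, "y": -0.45, "z": 0, "wx": 0, "wy": 0, "wz": 0},
    {"hand": 87, "x": -1, "y": -0.85, "z": 0, "wx": 0, "wy": 0, "wz": 0},
    {"hand": 87, "x": -1, "y": -0.85, "z": 0, "wx": 0, "wy": 0, "wz": 0},
    {"hand": 87, "x": -1, "y": -0.85, "z": 0, "wx": 0, "wy": 0, "wz": 0},
    {"hand": 87, "x": -1, "y": -0.85, "z": 0, "wx": 0, "wy": 0, "wz": 0},
    {"hand": 87, "x": -1, "y": -0.85, "z": 0, "wx": 0, "wy": 0, "wz": 0},
    {"hand": 87, "x": -1, "y": -0.85, "z": 0, "wx": 0, "wy": 0, "wz": 0},
    {"hand": 87, "x": -1, "y": -0.85, "z": 0, "wx": 0, "wy": 0, "wz": 0},
    {"hand": 87, "x": -1, "y": -0.85, "z": 0, "wx": 0, "wy": 0, "wz": 0},
    {"hand": 87, "x": -1, "y": -0.85, "z": 0, "wx": 0, "wy": 0, "wz": 0},
    {"hand": 87, "x": -1, "y": -0.85, "z": 0, "wx": 0, "wy": 0, "wz": 0},
    {"hand": 87, "x": -1, "y": -0.85, "z": 0, "wx": 0, "wy": 0, "wz": 0},
    {"hand": 87, "x": -1, "y": -0.85, "z": 0, "wx": 0, "wy": 0, "wz": 0},
    {"hand": 87, "x": -1, "y": -0.85, "z": 0, "wx": 0, "wy": 0, "wz": 0},
    {"hand": 87, "x": -1, "y": -0.85, "z": 0, "wx": 0, "wy": 0, "wz": 0},
    {"hand": 87, "x": -1, "y": -0.85, "z": 0, "wx": 0, "wy": 0, "wz": 0},
    {"hand": 87, "x": -1, "y": -0.85, "z": 0, "wx": 0, "wy": 0, "wz": 0},
    {"hand": 87, "x": -1, "y": -0.85, "z": 0, "wx": 0, "wy": 0, "wz": 0},
    {"hand": 87, "x": -1, "y": -0.85, "z": 0, "wx": 0, "wy": 0, "wz": 0},
    {"hand": 87, "x": -1, "y": -0.85, "z": 0, "wx": 0, "wy": 0, "wz": 0}
  ]
}}

```text
time_s: 2.2
position: [0.5257, 0.0693, 0.2226]
tcp_rot: [[-0.963, 0.269, -0.0], [0.269, 0.963, -0.0], [0.0, -0.0, -1.0]]
force: [0.5, 0.8, 0.3]
opening: 1.0
```

Emit:
{"name": "move_arm", "arguments": {
  "moves": [
    {"hand": 87, "x": -1, "y": -0.85, "z": 0, "wx": 0, "wy": 0, "wz": 0},
    {"hand": 87, "x": 0, "y": 0, "z": 0, "wx": 0, "wy": 0, "wz": -7.8},
    {"hand": 87, "x": 0, "y": 0, "z": 0, "wx": 0, "wy": 0, "wz": -7.8},
    {"hand": 87, "x": 0, "y": 0, "z": 0, "wx": 0, "wy": 0, "wz": 0},
    {"hand": 87, "x": 0, "y": 0, "z": 0, "wx": 0, "wy": 0, "wz": 0}
  ]
}}

```text
time_s: 2.7
position: [0.5437, 0.0437, 0.2225]
tcp_rot: [[-1.0, 0.003, -0.001], [0.003, 1.0, -0.0], [0.001, -0.0, -1.0]]
force: [-0.5, 0.1, -0.4]
opening: 0.998
```

```bash
python3 shot.py w1
```

```text
2.7 [0.54366799 0.04373042 0.22253749] [[-9.99996111e-01  2.74149397e-03 -5.11862014e-04]
 [ 2.74156424e-03  9.99996233e-01 -1.36631997e-04]
 [ 5.11485510e-04 -1.38034768e-04 -9.99999860e-01]] [-0.53934276  0.06446057 -0.41052097] [-7.13710961e+00  2.41115189e+01  9.35488486e+01 -1.28806907e-02
  6.23677608e+01 -9.69740546e+01] 0.9979525213563707
```

View pics/w1.png

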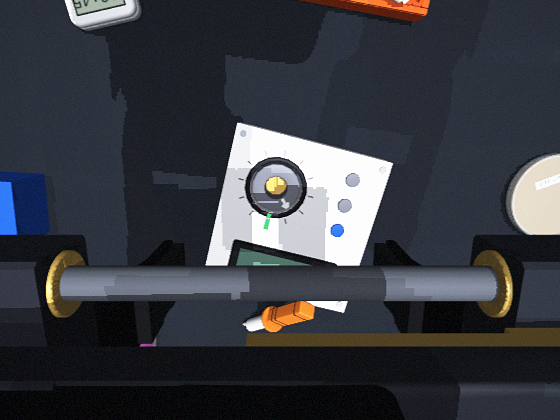

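Run:
```python
from h import *
c,s=pickle.load(open("w1.pkl","rb"));im=c["image"]
cv2.imwrite("pics/w1c.png",cv2.resize(im[145:240,225:325],None,fx=6,fy=6,interpolation=cv2.INTER_CUBIC)[:,:,::-1])
W=cloud(c,wristT(c,s))
for p in [(275,187),(275,184),(275,160),(275,214),(267,221),(286,203),(280,205),(330,200)]: print(p,W[p[1]-1:p[1]+2,p[0]-1:p[0]+2].reshape(-1,3).mean(0).round(4))
```

```text
(275, 187) [0.5432 0.0397 0.0374]
(275, 184) [0.5403 0.0397 0.0374]
(275, 160) [0.5154 0.0401 0.0586]
(275, 214) [0.5643 0.0398 0.0574]
(267, 221) [0.571  0.0325 0.0569]
(286, 203) [0.5543 0.0498 0.0565]
(280, 205) [0.5563 0.0444 0.0558]
(330, 200) [0.5517 0.0894 0.056 ]
```

View pics/w1c.png

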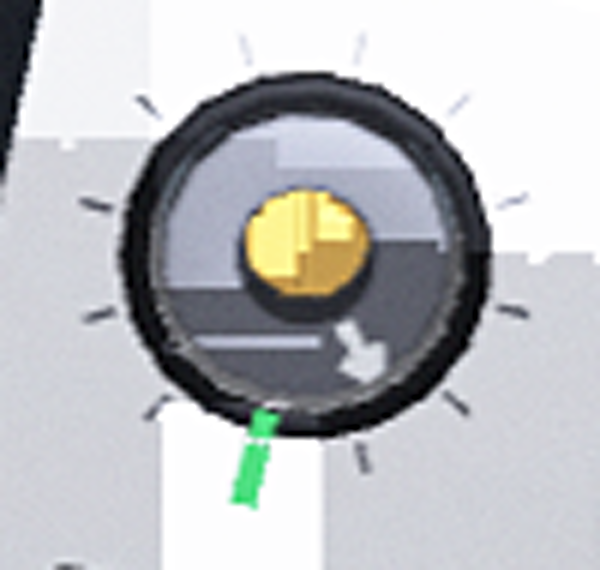

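Emit:
{"name": "move_arm", "arguments": {
  "moves": [
    {"hand": 87, "x": 0.2, "y": 0, "z": 1, "wx": 0, "wy": 0, "wz": 0},
    {"hand": 87, "x": 0.2, "y": 0, "z": 1, "wx": 0, "wy": 0, "wz": 0},
    {"hand": 87, "x": 0, "y": 0, "z": 1, "wx": 0, "wy": 0, "wz": 0},
    {"hand": 87, "x": 0, "y": 0, "z": 1, "wx": 0, "wy": 0, "wz": 0},
    {"hand": 87, "x": 0, "y": 0, "z": 0, "wx": 0, "wy": 0, "wz": 0},
    {"hand": 87, "x": 0, "y": 0, "z": 0, "wx": 0, "wy": 0, "wz": 0}
  ]
}}

```text
time_s: 3.35
position: [0.5342, 0.0443, 0.1227]
tcp_rot: [[-1.0, 0.0, -0.001], [0.0, 1.0, 0.0], [0.001, 0.0, -1.0]]
force: [-0.6, -0.6, 0.5]
opening: 0.999
```

```bash
python3 shot.py w2
python3 - <<'E'
from h import *
c,s=pickle.load(open("w2.pkl","rb"));im=c["image"];T=wristT(c,s)
W=cloud(c,T);P=np.array([.5434,.0410,.056]);q=np.linalg.inv(T)@np.r_[P,1];u=int(c["fx"]*q[0]/q[2]+c["cx"]);v=int(c["fy"]*q[1]/q[2]+c["cy"]);print(u,v)
u0,v0=max(u-65,0),max(v-65,0)
cv2.imwrite("pics/w2c.png",cv2.resize(im[v0:v+65,u0:u+65],None,fx=5,fy=5,interpolation=cv2.INTER_CUBIC)[:,:,::-1]);print(u0,v0)
z=W[v-18:v+19:2,u-18:u+19:2,2]*1000;print("\n".join(" ".join("%3d"%x if x==x else " --" for x in r) for r in z))
E
```

```text
3.35 [0.53423025 0.04434217 0.12268853] [[-9.99999807e-01  1.64994261e-05 -6.21702316e-04]
 [ 1.64910211e-05  1.00000000e+00  1.35244203e-05]
 [ 6.21702539e-04  1.35141652e-05 -9.99999807e-01]] [-0.63140332 -0.62359159  0.50407646] [-7.20338290e+00  3.17007714e+01  1.00147740e+02 -4.96132674e-03
  4.81869253e+01 -9.71991289e+01] 0.9993568201100884
273 235
208 170
 55  54  56  56  56  54  42  41  36  37  37  42  42  54  56  57  56  55  56
 55  55  55  56  42  41  42  41  36  37  36  42  42  41  41  55  55  56  56
 55  55  55  41  41  42  42  42  --  36  36  42  42  41  41  54  56  55  57
 56  56  54  42  42  41  41  42  36  37  37  42  41  42  42  41  54  56  55
 56  56  38  42  42  43  41  43  37  --  36  41  41  41  42  42  29  54  54
 54  54  41  42  42  42  42  41  36  37  37  42  41  42  41  42  36  55  56
 55  54  45  42  42  41  42  42  36  36  37  43  41  40  41  41  40  55  56
 56  54  46  38  37  42  41  41  35  37  37  42  42  41  42  38  45  55  55
 56  55  49  42  38  40  42  41  36  38  36  42  42  41  41  41  49  55  55
 56  54  52  46  43  39  37  42  37  37  37  43  42  38  42  45  53  56  55
 56  54  55  50  47  42  40  39  38  38  39  38  41  43  46  49  55  55  55
 56  55  56  53  51  46  45  43  42  42  43  43  44  46  50  54  55  55  55
 55  55  56  54  53  50  48  46  48  47  47  47  48  51  55  55  55  56  56
 55  56  57  56  55  54  52  51  50  50  50  52  53  55  56  55  57  55  56
 55  54  57  55  55  55  55  55  54  55  54  55  55  55  57  57  57  55  55
 56  55  55  56  57  55  54  55  55  56  55  56  56  59  55  56  57  56  55
 57  57  56  56  57  56  56  56  56  56  57  56  56  55  56  57  54  55  56
 55  55  55  55  55  55  56  55  56  54  55  55  55  56  58  57  56  57  56
 56  55  56  56  55  56  55  56  56  55  56  55  56  54  56  57  56  57  55
```

View pics/w2c.png

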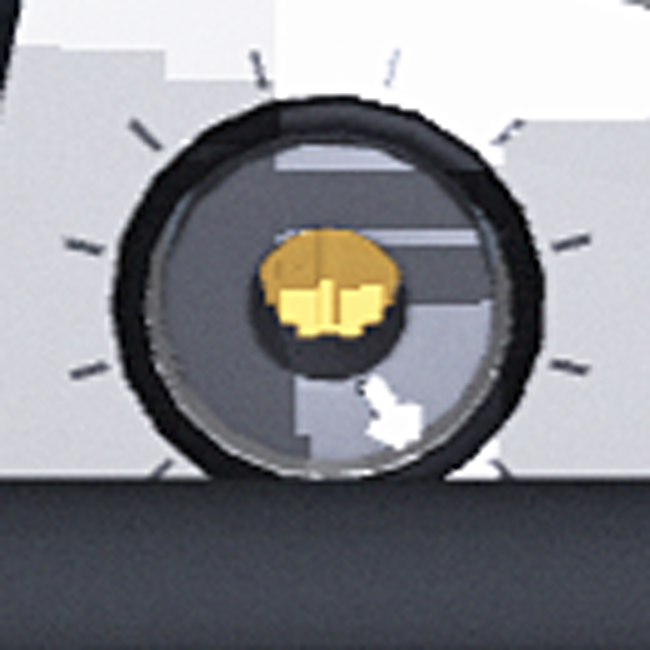

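```bash
cat > trim.py <<'E'
from h import *
import sys
def ray(c,T,u,v,z):
    d=T[:3,:3]@np.array([(u-c["cx"])/c["fx"],(v-c["cy"])/c["fy"],1]);return T[:3,3]+d*(z-T[2,3])/d[2]
for n in sys.argv[1:]:
    c,s=pickle.load(open(n+".pkl","rb"));T=wristT(c,s);W=cloud(c,T);im=c["image"]
    hsv=cv2.cvtColor(im,cv2.COLOR_RGB2HSV).astype(int)
    C=np.array([.542,.041])
    # bore edge: points lower than 53 (bore) inside r<15mm ; ring: fit
    for _ in range(3):
        d=np.hypot(W[...,0]-C[0],W[...,1]-C[1])
        dark=(hsv[...,2]<75)&(d<.032)&(W[...,2]>.052)&(d>.018)
        v,u=np.nonzero(dark.astype(np.uint8))
        hull=cv2.convexHull(np.stack([u,v],1).astype(np.int32))
        X=np.array([ray(c,T,a,b,.0585)[:2] for a,b in hull[:,0]])
        A=np.c_[2*X,np.ones(len(X))];p=np.linalg.lstsq(A,(X**2).sum(1),rcond=None)[0];C2=p[:2];
        r=np.sqrt(p[2]+C2@C2)
    print(n,"bezel",C2.round(4),"r",r.round(4))
    m=(d<.008)&(W[...,2]<.039)&(W[...,2]>.034);q=W[m];
    x=q[:,:2];mu=x.mean(0);e=np.linalg.svd(x-mu,full_matrices=False)[2][0];print("slot",mu.round(4),len(q),np.degrees(np.arctan(e[1]/e[0])),"z",np.median(q[:,2]))
    h=(d<.010)&(W[...,2]<.0435)&(W[...,2]>.0398);q=W[h];print("head",q.mean(0).round(4),np.median(q[:,2]))
    g=(hsv[...,0]>55)&(hsv[...,0]<80)&(hsv[...,1]>100)&(hsv[...,2]>120)&(d<.045)
    if g.sum()>5:
        q=np.array([ray(c,T,b,a,.057)[:2] for a,b in zip(*np.nonzero(g))]);mg=q.mean(0);print("green",mg.round(4),"yaw",np.degrees(np.arctan2(*(mg-C2)[::-1])),g.sum())
E
python3 trim.py w1 w2
python3 - <<'E'
from trim import ray
from h import *
c,s=pickle.load(open("w2.pkl","rb"));T=wristT(c,s)
for u,v in[(366,382),(392,440),(421,400),(367,450),(400,447)]: print(ray(c,T,208+u/5,170+v/5,.056).round(4))
c,s=pickle.load(open("w1.pkl","rb"));T=wristT(c,s)
for u,v in[(346,325),(374,382),(342,370),(386,344)]: print(ray(c,T,225+u/6,145+v/6,.056).round(4))
# display-front edges of meter: corners (w1)
for u,v in[(236,122),(393,163),(206,266)]:print(ray(c,T,u,v,.056).round(4))
E
```

```text
w1 bezel [0.7058 0.029 ] r 0.1887
slot [0.5422 0.0406] 68 8.024207062620558 z 0.03723488904961442
head [0.5412 0.0403 0.0421] 0.042113463694324005
green [0.5708 0.0326] yaw 178.489276998777 64
w2 bezel [0.5958 0.0315] r 0.0768
slot [0.5426 0.0402] 104 1.6962580284852324 z 0.037066594705907244
head [0.5419 0.0403 0.042 ] 0.042053653665187624
[0.5506 0.0456 0.056 ]
[0.5586 0.049  0.056 ]
[0.5531 0.0528 0.056 ]
[0.56   0.0458 0.056 ]
[0.5596 0.0501 0.056 ]
[0.5508 0.0468 0.056 ]
[0.5597 0.051  0.056 ]
[0.5578 0.0462 0.056 ]
[0.5538 0.0528 0.056 ]
[0.4831 0.0069 0.056 ]
[0.5186 0.1437 0.056 ]
[ 0.6151 -0.0255  0.056 ]
```

Run:
```python
from trim import ray
from h import *
c,s=pickle.load(open("w2.pkl","rb"));T=wristT(c,s);W=cloud(c,T)
d=np.hypot(W[...,0]-.5422,W[...,1]-.0404)
rows=[]
for v in range(205,262):
    k=np.nonzero((d[v]<.0095)&(W[v,:,2]<.0395)&(W[v,:,2]>.034))[0]
    k=k[abs(k-273)<12]
    if len(k)>=4:
        a=ray(c,T,k.min()-.5,v,.042);b=ray(c,T,k.max()+.5,v,.042)
        rows.append((a[0],(a[1]+b[1])/2,abs(a[1]-b[1])));
r=np.array(rows);print(r.round(4)[::3])
r=r[(r[:,2]<.0042)];p=np.polyfit(r[:,0],r[:,1],1);print("yaw",np.degrees(np.arctan(p[0])),"y at .5422",np.polyval(p,.5422))
print([ray(c,T,208+u/5,170+v/5,.0585).round(4) for u,v in[(112,300),(545,300),(330,95)]])
c,s=pickle.load(open("w1.pkl","rb"));T=wristT(c,s)
print([ray(c,T,225+u/6,145+v/6,.0585).round(4) for u,v in[(121,254),(491,254),(306,71),(306,438)]])
```

```text
[[0.534  0.0402 0.0034]
 [0.5361 0.0402 0.0034]
 [0.5382 0.0402 0.0034]
 [0.5403 0.0401 0.0034]
 [0.5425 0.0401 0.0034]
 [0.5446 0.0401 0.0156]
 [0.5467 0.0377 0.0082]
 [0.5489 0.0404 0.0055]]
yaw -0.4588961348885086 y at .5422 0.04014708166361015
[array([0.5388, 0.0135, 0.0585]), array([0.5388, 0.0683, 0.0585]), array([0.5124, 0.0412, 0.0585])]
[array([0.5394, 0.0135, 0.0585]), array([0.5396, 0.0682, 0.0585]), array([0.5126, 0.041 , 0.0585]), array([0.5677, 0.0407, 0.0585])]
```

Emit:
{"name": "move_arm", "arguments": {
  "moves": [
    {"hand": 87, "x": 0, "y": -0.3, "z": -1, "wx": 0, "wy": 0, "wz": 0},
    {"hand": 87, "x": -0.3, "y": -0.7, "z": -1, "wx": 0, "wy": 0, "wz": 0},
    {"hand": 87, "x": -0.5, "y": -1, "z": -1, "wx": 0, "wy": 0, "wz": 0},
    {"hand": 87, "x": -0.5, "y": -1, "z": -0.4, "wx": 0, "wy": 0, "wz": 0},
    {"hand": 87, "x": 0, "y": -1, "z": 0, "wx": 0, "wy": 0, "wz": 0},
    {"hand": 87, "x": 0, "y": -1, "z": 0, "wx": 0, "wy": 0, "wz": 0},
    {"hand": 87, "x": 0, "y": -1, "z": 0, "wx": 0, "wy": 0, "wz": 0},
    {"hand": 87, "x": 0, "y": -1, "z": 0, "wx": 0, "wy": 0, "wz": 0},
    {"hand": 87, "x": 0, "y": -1, "z": 0, "wx": 0, "wy": 0, "wz": 0},
    {"hand": 87, "x": 0, "y": -1, "z": 0, "wx": 0, "wy": 0, "wz": 0},
    {"hand": 87, "x": 0, "y": -1, "z": 0, "wx": 0, "wy": 0, "wz": 0},
    {"hand": 87, "x": 0, "y": -1, "z": 0, "wx": 0, "wy": 0, "wz": 0},
    {"hand": 87, "x": 0, "y": 0, "z": 0, "wx": 0, "wy": 0, "wz": 0},
    {"hand": 87, "x": 0, "y": 0, "z": 0, "wx": 0, "wy": 0, "wz": 0}
  ]
}}

```text
time_s: 4.8
position: [0.5672, -0.2311, 0.209]
tcp_rot: [[-1.0, 0.001, 0.002], [0.001, 1.0, -0.001], [-0.002, -0.001, -1.0]]
force: [0.6, -0.1, -0.1]
opening: 0.996
```

```bash
python3 shot.py w3
python3 - <<'E'
from h import *
c,s=pickle.load(open("w3.pkl","rb"));im=c["image"]
W=cloud(c,wristT(c,s));hsv=cv2.cvtColor(im,cv2.COLOR_RGB2HSV).astype(int)
d=np.hypot(W[...,0]-.566,W[...,1]+.23)
q=W[(d<.05)&(abs(W[...,2]-.05)<.004)];print("stand",cv2.minAreaRect((q[:,:2]*1000).astype(np.float32)))
o=(hsv[...,0]<25)&(hsv[...,1]>140)&(d<.04);z=W[...,2]
for a,b in[(.10,.115),(.049,.058)]:
    q=W[o&(z>a)&(z<b)];print(a,len(q),q.mean(0),cv2.minAreaRect((q[:,:2]*1000).astype(np.float32)))
E
```

```text
4.8 [ 0.56719032 -0.23112113  0.20897568] [[-9.99997782e-01  9.90587713e-04  1.85895543e-03]
 [ 9.89461232e-04  9.99999326e-01 -6.06797100e-04]
 [-1.85955526e-03 -6.04956390e-04 -9.99998088e-01]] [ 0.57759668 -0.06392054 -0.12360646] [-3.26259710e+01  3.00729039e+01  8.48640092e+01  3.10653108e-02
  6.49546416e+01 -1.22582371e+02] 0.996051415494821
stand ((564.2867431640625, -232.85057067871094), (62.090087890625, 62.3848762512207), 86.54187774658203)
0.1 479 [ 0.56291546 -0.23255713  0.10838055] ((563.8276977539062, -232.786376953125), (14.055314064025879, 17.90630340576172), 82.43389892578125)
0.049 278 [ 0.56008703 -0.23300869  0.05414842] ((561.99365234375, -232.66632080078125), (25.095956802368164, 21.937244415283203), 89.54464721679688)
```

View pics/w3.png

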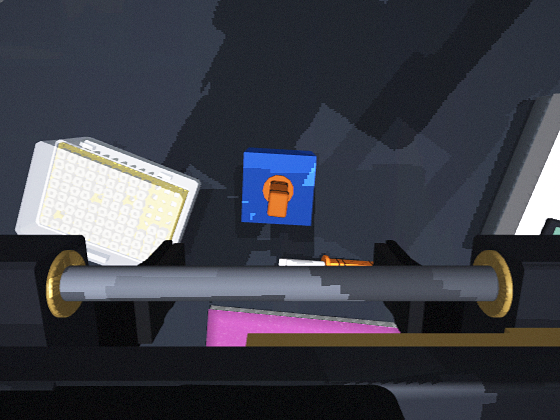

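The wrist view shows the tool in the stand at pixel (277,195). Its handle top centre is at (0.5637, -0.2327), it is 14 x 18 mm, and its wide axis has a yaw of about -7.6°. The white shaft of the look-alike is behind it, around row 262. I align, descend and check for things near the fingers.

Run:
```python
from h import *
c,s=pickle.load(open("w3.pkl","rb"));W=cloud(c,wristT(c,s))
m=(abs(W[...,0]-.5637)<.03)&(abs(W[...,1]+.2327)<.07)&(abs(W[...,1]+.2327)>.033);q=W[m];print(q[:,2].max(),len(q))
m=(abs(W[...,0]-.5637)<.05)&(abs(W[...,1]+.2327)<.12)&(abs(W[...,1]+.2327)>.033);q=W[m];print(q[q[:,2].argmax()],len(q))
```

```text
0.32858708804504777 38313
[ 0.54164102 -0.2670439   0.32858709] 60322
```

Emit:
{"name": "move_arm", "arguments": {
  "moves": [
    {"hand": 44, "x": 0.14, "y": -0.06, "z": 0.5, "wx": 0, "wy": 0, "wz": 7.5},
    {"hand": 44, "x": 0, "y": 0, "z": 0.5, "wx": 0, "wy": 0, "wz": 0},
    {"hand": 44, "x": 0, "y": 0, "z": 0.4, "wx": 0, "wy": 0, "wz": 0},
    {"hand": 44, "x": 0, "y": 0, "z": 0.2, "wx": 0, "wy": 0, "wz": 0},
    {"hand": 44, "x": 0, "y": 0, "z": 0, "wx": 0, "wy": 0, "wz": 0},
    {"hand": 44, "x": 0, "y": 0, "z": 0, "wx": 0, "wy": 0, "wz": 0},
    {"hand": 44, "x": 0, "y": 0, "z": 0, "wx": 0, "wy": 0, "wz": 0}
  ]
}}

```text
time_s: 5.55
position: [0.5639, -0.2324, 0.168]
tcp_rot: [[-0.992, 0.13, 0.001], [0.13, 0.992, -0.001], [-0.001, -0.0, -1.0]]
force: [-0.4, 0.0, 0.7]
opening: 0.525
```

```bash
python3 shot.py w4
python3 - <<'E'
from h import *
c,s=pickle.load(open("w4.pkl","rb"));im=c["image"]
W=cloud(c,wristT(c,s));hsv=cv2.cvtColor(im,cv2.COLOR_RGB2HSV).astype(int)
d=np.hypot(W[...,0]-.566,W[...,1]+.23)
q=W[(d<.05)&(abs(W[...,2]-.05)<.004)];print("stand",cv2.minAreaRect((q[:,:2]*1000).astype(np.float32)))
o=(hsv[...,0]<25)&(hsv[...,1]>140)&(d<.04);z=W[...,2]
for a,b in[(.105,.113),(.049,.058)]:
    q=W[o&(z>a)&(z<b)];print(a,len(q),q.mean(0),cv2.minAreaRect((q[:,:2]*1000).astype(np.float32)))
E
```

```text
5.55 [ 0.56386286 -0.2324388   0.16797275] [[-9.91565750e-01  1.29601823e-01  8.54805423e-04]
 [ 1.29601389e-01  9.91566025e-01 -5.45055397e-04]
 [-9.18236189e-04 -4.29674293e-04 -9.99999486e-01]] [-0.37971053  0.01308795  0.67038493] [-3.28891384e+01  3.27357411e+01  8.74090231e+01  4.29391595e-04
  5.97971509e+01 -1.15442781e+02] 0.5247711204648451
stand ((564.3553466796875, -232.79464721679688), (62.06464767456055, 62.68788528442383), 86.40681457519531)
0.105 611 [ 0.56334227 -0.23226583  0.10874979] ((563.8101196289062, -232.4219970703125), (13.608097076416016, 17.69353675842285), 83.57101440429688)
0.049 360 [ 0.55975458 -0.23156366  0.05400782] ((561.8823852539062, -232.00904846191406), (25.170711517333984, 22.043642044067383), 83.84980773925781)
```

View pics/w4.png

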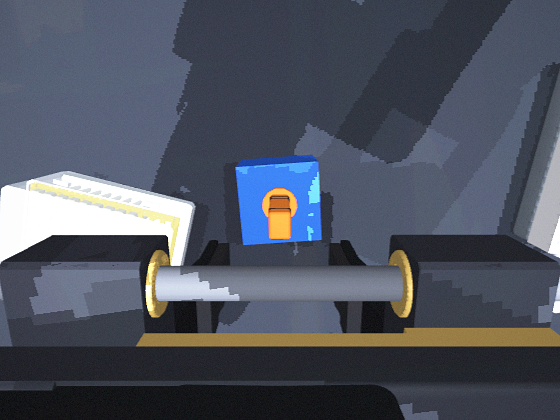

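Emit:
{"name": "move_arm", "arguments": {
  "moves": [
    {"hand": 44, "x": 0, "y": 0, "z": 0.6, "wx": 0, "wy": 0, "wz": 0},
    {"hand": 44, "x": 0, "y": 0, "z": 0.8, "wx": 0, "wy": 0, "wz": 0},
    {"hand": 44, "x": 0, "y": 0, "z": 0.8, "wx": 0, "wy": 0, "wz": 0},
    {"hand": 44, "x": 0, "y": 0, "z": 0.7, "wx": 0, "wy": 0, "wz": 0},
    {"hand": 44, "x": 0, "y": 0, "z": 0.5, "wx": 0, "wy": 0, "wz": 0},
    {"hand": 44, "x": 0, "y": 0, "z": 0.3, "wx": 0, "wy": 0, "wz": 0},
    {"hand": 44, "x": 0, "y": 0, "z": 0.2, "wx": 0, "wy": 0, "wz": 0},
    {"hand": 44, "x": 0, "y": 0, "z": 0, "wx": 0, "wy": 0, "wz": 0},
    {"hand": 44, "x": 0, "y": 0, "z": 0, "wx": 0, "wy": 0, "wz": 0}
  ]
}}

```text
time_s: 6.5
position: [0.5639, -0.2325, 0.0706]
tcp_rot: [[-0.992, 0.13, 0.001], [0.13, 0.992, -0.001], [-0.001, -0.001, -1.0]]
force: [-0.3, -0.3, 0.2]
opening: 0.505
```

Emit:
{"name": "move_arm", "arguments": {
  "moves": [
    {"hand": 30, "x": 0, "y": 0, "z": 0, "wx": 0, "wy": 0, "wz": 0},
    {"hand": 24, "x": 0, "y": 0, "z": 0, "wx": 0, "wy": 0, "wz": 0},
    {"hand": 18, "x": 0, "y": 0, "z": 0, "wx": 0, "wy": 0, "wz": 0},
    {"hand": 16, "x": 0, "y": 0, "z": 0, "wx": 0, "wy": 0, "wz": 0},
    {"hand": 12, "x": 0, "y": 0, "z": 0, "wx": 0, "wy": 0, "wz": 0},
    {"hand": 8, "x": 0, "y": 0, "z": 0, "wx": 0, "wy": 0, "wz": 0},
    {"hand": 8, "x": 0, "y": 0, "z": 0, "wx": 0, "wy": 0, "wz": 0},
    {"hand": 8, "x": 0, "y": 0, "z": 0, "wx": 0, "wy": 0, "wz": 0}
  ]
}}

```text
time_s: 7.3
position: [0.5635, -0.2322, 0.0701]
tcp_rot: [[-0.992, 0.13, 0.0], [0.13, 0.992, -0.0], [-0.0, -0.0, -1.0]]
force: [-0.5, -0.1, 1.0]
opening: 0.158
```

Emit:
{"name": "move_arm", "arguments": {
  "moves": [
    {"hand": 6, "x": 0, "y": 0, "z": -0.3, "wx": 0, "wy": 0, "wz": 0},
    {"hand": 6, "x": 0, "y": 0, "z": -0.6, "wx": 0, "wy": 0, "wz": 0},
    {"hand": 6, "x": 0, "y": 0, "z": -0.8, "wx": 0, "wy": 0, "wz": 0},
    {"hand": 6, "x": 0, "y": 0, "z": -1, "wx": 0, "wy": 0, "wz": 0},
    {"hand": 6, "x": 0, "y": 0, "z": -1, "wx": 0, "wy": 0, "wz": 0},
    {"hand": 6, "x": 0, "y": 0, "z": -0.6, "wx": 0, "wy": 0, "wz": 0},
    {"hand": 6, "x": 0, "y": 0, "z": 0, "wx": 0, "wy": 0, "wz": 0},
    {"hand": 6, "x": 0, "y": 0, "z": 0, "wx": 0, "wy": 0, "wz": 0}
  ]
}}

```text
time_s: 8.1
position: [0.5633, -0.2321, 0.1782]
tcp_rot: [[-0.992, 0.13, 0.0], [0.13, 0.992, -0.0], [-0.0, -0.0, -1.0]]
force: [0.0, 0.3, -0.8]
opening: 0.157
```

```bash
python3 shot.py w5
python3 - <<'E'
from h import *
c,s=pickle.load(open("w5.pkl","rb"));im=c["image"]
cv2.imwrite("pics/w5c.png",cv2.resize(im[130:290,200:360],None,fx=4,fy=4,interpolation=cv2.INTER_CUBIC)[:,:,::-1])
print(s["force"],s["moment"])
E
```

```text
8.1 [ 0.56325439 -0.23211328  0.17815428] [[-9.91513554e-01  1.30002695e-01  4.14239919e-04]
 [ 1.30002574e-01  9.91513609e-01 -3.06645622e-04]
 [-4.50589274e-04 -2.50191035e-04 -9.99999867e-01]] [ 0.00175281  0.33156386 -0.79464308] [-3.28934564e+01  3.19666764e+01  8.69781314e+01 -2.12983207e-03
  6.10257214e+01 -1.15422680e+02] 0.15663255150348443
[ 0.00175281  0.33156386 -0.79464308] [-0.00677188  0.0523258   0.01933892]
```

View pics/w5c.png

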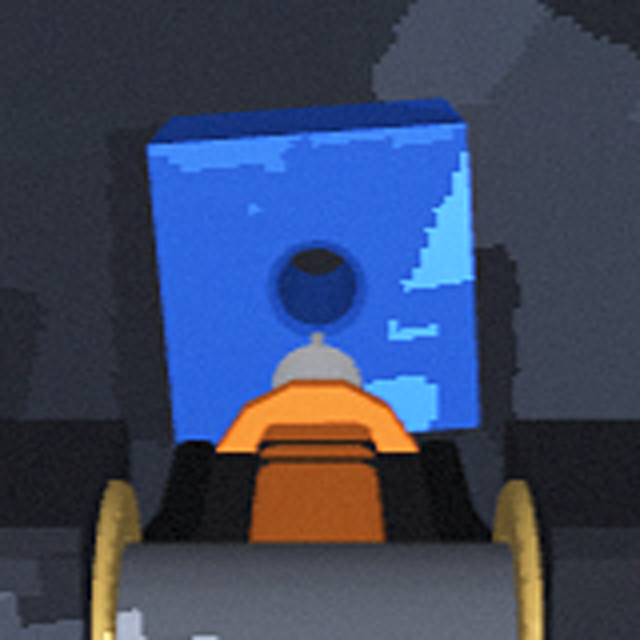

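Run:
```python
from h import *
c,s=pickle.load(open("w5.pkl","rb"));H=c["hand_eye"];W=cloud(c,H)
def r(u,v,z):
    d=H[:3,:3]@np.array([(u-c["cx"])/c["fx"],(v-c["cy"])/c["fy"],1]);return (H[:3,3]+d*(z-H[2,3])/d[2])*1000
px=lambda a,b:(200+a/4-.4,130+b/4-.4)
print("blade lo",r(*px(317,332),.066),r(*px(313,340),.066),r(*px(322,340),.066))
print("shaft edges", r(*px(272,378),.059),r(*px(361,378),.059))
print("shoulder edges",r(*px(217,450),.016),r(*px(417,450),.016))
print("hole",r(*px(317,285),.178-.05),r(*px(275,285),.128),r(*px(358,285),.128),"chamfer",r(*px(265,285),.128),r(*px(369,285),.128),r(*px(317,240),.128),r(*px(317,337),.128))
for v in range(209,226,2):print(v,[f"{W[v,u,2]*1000:.0f}" for u in range(270,290)])
import sys
im=c["image"][205:222,268:292].astype(int).sum(2)//3
for row in im:print(row)
```

```text
blade lo [ 6.2828991  -0.14788019 66.        ] [ 4.97909536 -0.78008811 66.        ] [ 4.97841522  0.64015111 66.        ]
shaft edges [ 0.78503606 -7.07252631 59.        ] [ 0.77888485  6.6287191  59.        ]
shoulder edges [  3.94365631 -12.65279761  16.        ] [ 3.93383466 12.45654942 16.        ]
hole [ -0.13256006  -0.21784144 128.        ] [ -0.12820418  -8.56954526 128.        ] [ -0.13681197   7.93450485 128.        ] chamfer [-1.27167021e-01 -1.05581237e+01  1.28000000e+02] [ -0.13795268  10.12163442 128.        ] [  8.9702431  -0.2109444 128.       ] [-10.8227048   -0.22594118 128.        ]
209 ['129', '131', '131', '130', '134', '135', '136', '137', '138', '136', '136', '137', '134', '134', '130', '129', '130', '129', '128', '128']
211 ['129', '129', '128', '129', '129', '129', '131', '131', '131', '130', '129', '130', '129', '130', '130', '130', '129', '128', '128', '128']
213 ['127', '127', '128', '128', '128', '129', '128', '65', '65', '65', '64', '129', '128', '128', '129', '128', '129', '129', '128', '128']
215 ['127', '129', '126', '128', '129', '128', '129', '61'
[... 1704 characters left out ...]
18 123]
[122 125 121 122 123 124 123 124 120 129 147 147 138 124 121 118 122 120
 125 124 122 122 118 122]
[122 121 122 121 121 121 118 136 141 156 160 155 150 150 141 122 117 122
 119 120 119 123 124 124]
[124 124 122 120 116 135 159 162 169 167 165 163 167 165 165 165 153 128
 120 120 122 127 120 122]
[123 123 125 127 156 161 162 161 162 164 164 167 165 161 161 161 165 157
 137 126 118 124 123 121]
[119 121 123 149 161 160 162 163 168 165 166 165 166 162 165 161 163 162
 161 146 125 122 121 122]
[123 125 153 158 159 161 160 164 164 166 163 168 165 164 162 165 163 163
 157 160 145 120 122 124]
[122 141 154 154 158 160 162 164 162 163 164 162 165 167 163 161 161 160
 158 158 141 130 120 123]
```

Emit:
{"name": "move_arm", "arguments": {
  "moves": [
    {"hand": 6, "x": 0, "y": 0, "z": 0, "wx": 0, "wy": 0, "wz": -7.5},
    {"hand": 6, "x": 0, "y": 0.5, "z": 0, "wx": 0, "wy": 0, "wz": 0},
    {"hand": 6, "x": 0.3, "y": 1, "z": 0, "wx": 0, "wy": 0, "wz": 0},
    {"hand": 6, "x": 0.3, "y": 1, "z": 0, "wx": 0, "wy": 0, "wz": 0},
    {"hand": 6, "x": 0.3, "y": 1, "z": 0, "wx": 0, "wy": 0, "wz": 0},
    {"hand": 6, "x": 0, "y": 1, "z": 0, "wx": 0, "wy": 0, "wz": 0},
    {"hand": 6, "x": 0, "y": 1, "z": 0, "wx": 0, "wy": 0, "wz": 0},
    {"hand": 6, "x": 0, "y": 1, "z": 0, "wx": 0, "wy": 0, "wz": 0},
    {"hand": 6, "x": 0, "y": 1, "z": 0, "wx": 0, "wy": 0, "wz": 0},
    {"hand": 6, "x": 0, "y": 1, "z": 0, "wx": 0, "wy": 0, "wz": 0},
    {"hand": 6, "x": 0, "y": 1, "z": 0, "wx": 0, "wy": 0, "wz": 0},
    {"hand": 6, "x": 0, "y": 1, "z": 0.4, "wx": 0, "wy": 0, "wz": 0},
    {"hand": 6, "x": 0, "y": 0.4, "z": 0.6, "wx": 0, "wy": 0, "wz": 0},
    {"hand": 6, "x": 0, "y": 0, "z": 0.5, "wx": 0, "wy": 0, "wz": 0},
    {"hand": 6, "x": 0, "y": 0, "z": 0, "wx": 0, "wy": 0, "wz": 0},
    {"hand": 6, "x": 0, "y": 0, "z": 0, "wx": 0, "wy": 0, "wz": 0}
  ]
}}

```text
time_s: 9.75
position: [0.5405, 0.0398, 0.1395]
tcp_rot: [[-1.0, 0.001, -0.001], [0.001, 1.0, -0.0], [0.001, -0.0, -1.0]]
force: [0.3, 0.4, -1.0]
opening: 0.161
```

```bash
python3 shot.py w6
python3 - <<'E'
from h import *
c,s=pickle.load(open("w6.pkl","rb"));im=c["image"]
cv2.imwrite("pics/w6c.png",cv2.resize(im[150:270,205:355],None,fx=5,fy=5,interpolation=cv2.INTER_CUBIC)[:,:,::-1])
print(s["force"],s["moment"])
E
```

```text
9.75 [0.54052353 0.03981326 0.13953533] [[-9.99998728e-01  8.80773758e-04 -1.33005281e-03]
 [ 8.80781636e-04  9.99999612e-01 -5.33720222e-06]
 [ 1.33004759e-03 -6.50868152e-06 -9.99999115e-01]] [ 0.28255443  0.38072225 -0.98232952] [-7.59929190e+00  3.05511234e+01  9.85468512e+01 -1.33620518e-02
  5.09775229e+01 -9.75404071e+01] 0.16062165961108793
[ 0.28255443  0.38072225 -0.98232952] [ 0.05644708 -0.039855   -0.0164883 ]
```

View pics/w6c.png

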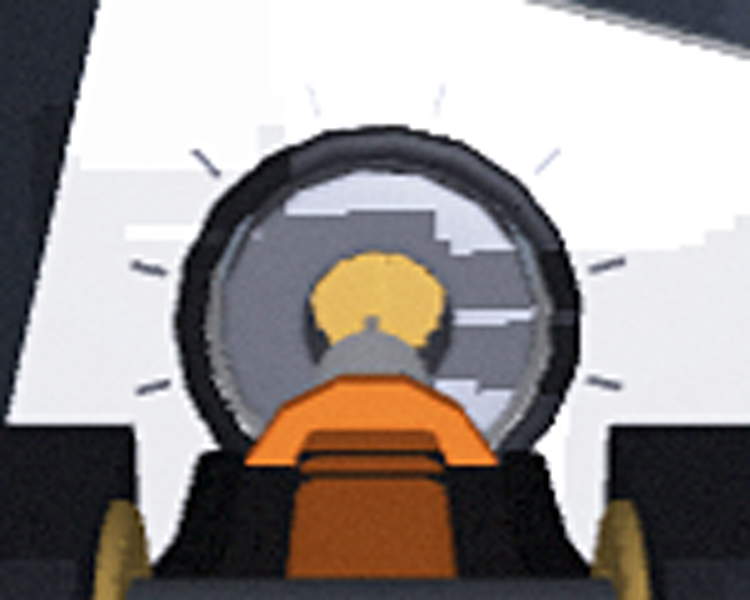

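```bash
cat > slot.py <<'E'
from h import *
import sys
from trim import ray
c,s=pickle.load(open(sys.argv[1]+".pkl","rb"));T=wristT(c,s);W=cloud(c,T);im=c["image"].astype(int)
Z=W[...,2]; d=np.hypot(W[...,0]-.5405,W[...,1]-.0403)
R=[]
for v in range(150,300):
    k=np.nonzero((d[v]<.009)&(Z[v]<.0394)&(Z[v]>.033))[0]
    h=np.nonzero((d[v]<.0105)&(Z[v]<.0435)&(Z[v]>.0398))[0]
    if 3<=len(k)<9 and k.max()-k.min()<9 and len(h)>8:
        a=ray(c,T,k.min()-.5,v,.042);b=ray(c,T,k.max()+.5,v,.042);R.append((v,a[0],(a[1]+b[1])/2,a[1]-b[1]))
    
R=np.array(R);print(R.round(4))
p=np.polyfit(R[:,1],R[:,2],1);print("yaw",np.degrees(np.arctan(p[0])),"y",np.polyval(p,.5405), "mean",R[:,2].mean())
# white disc/ blade: blade pixels tool-depth 60..67
H=c["hand_eye"];L=cloud(c,H)
for lo,hi in((.061,.068),(.047,.058)):
    m=(L[...,2]>lo)&(L[...,2]<hi)&(abs(L[...,1])<.01)&(abs(L[...,0])<.012);q=L[m];
    print("tool part",len(q),q.mean(0)*1000 if len(q) else 0, (T[:3,:3]@H[:3,:3].T@(q.mean(0)-H[:3,3])+T[:3,3]).round(4) if len(q) else 0)
E
python3 slot.py w6
```

```text
w6 bezel [0.6403 0.0596] r 0.1234
slot [0.5392 0.0404] 62 -0.41826987527949216 z 0.03716973478544952
head [0.5403 0.0405 0.042 ] 0.042062888374672786
[[ 2.020e+02  5.345e-01  4.040e-02 -3.600e-03]
 [ 2.030e+02  5.352e-01  4.040e-02 -3.600e-03]
 [ 2.040e+02  5.359e-01  4.040e-02 -3.600e-03]
 [ 2.050e+02  5.367e-01  4.040e-02 -3.600e-03]
 [ 2.060e+02  5.374e-01  4.040e-02 -3.600e-03]
 [ 2.110e+02  5.411e-01  4.000e-02 -2.900e-03]
 [ 2.120e+02  5.418e-01  4.000e-02 -2.900e-03]]
yaw -3.341733982079992 y 0.040106437358629066 mean 0.040281650050049786
tool part 7 [ 6.15904175 -0.65471215 63.7936538 ] [0.5343 0.0392 0.0757]
tool part 102 [ 5.11725273 -0.46527312 52.14991508] [0.5353 0.0394 0.0874]
```

Emit:
{"name": "move_arm", "arguments": {
  "moves": [
    {"hand": 6, "x": 0, "y": 0.03, "z": 0, "wx": 0, "wy": 0, "wz": 1},
    {"hand": 6, "x": 0, "y": 0, "z": 0.3, "wx": 0, "wy": 0, "wz": 0},
    {"hand": 6, "x": 0, "y": 0, "z": 0.3, "wx": 0, "wy": 0, "wz": 0},
    {"hand": 6, "x": 0, "y": 0, "z": 0.3, "wx": 0, "wy": 0, "wz": 0},
    {"hand": 6, "x": 0, "y": 0, "z": 0.14, "wx": 0, "wy": 0, "wz": 0},
    {"hand": 6, "x": 0, "y": 0, "z": 0, "wx": 0, "wy": 0, "wz": 0},
    {"hand": 6, "x": 0, "y": 0, "z": 0, "wx": 0, "wy": 0, "wz": 0},
    {"hand": 6, "x": 0, "y": 0, "z": 0, "wx": 0, "wy": 0, "wz": 0}
  ]
}}

```text
time_s: 10.6
position: [0.5411, 0.041, 0.1142]
tcp_rot: [[-1.0, 0.017, 0.001], [0.017, 1.0, -0.0], [-0.001, -0.0, -1.0]]
force: [1.1, -0.0, -1.5]
opening: 0.16
```

```bash
python3 shot.py w7
python3 - <<'E'
from h import *
c,s=pickle.load(open("w7.pkl","rb"));im=c["image"]
cv2.imwrite("pics/w7c.png",cv2.resize(im[150:290,205:355],None,fx=4,fy=4,interpolation=cv2.INTER_CUBIC)[:,:,::-1])
print(s["force"],s["moment"])
E
```

```text
10.6 [0.54106155 0.0409722  0.11423885] [[-9.99856708e-01  1.69200393e-02  5.24327893e-04]
 [ 1.69200023e-02  9.99856844e-01 -7.49701833e-05]
 [-5.25521331e-04 -6.60878116e-05 -9.99999860e-01]] [ 1.08597485 -0.04265885 -1.50930039] [-7.47343450e+00  3.28418483e+01  9.95952974e+01 -4.76585008e-04
  4.75325090e+01 -9.65036207e+01] 0.16003990675140006
[ 1.08597485 -0.04265885 -1.50930039] [ 0.01422789 -0.03705333  0.01280271]
```

View pics/w7c.png

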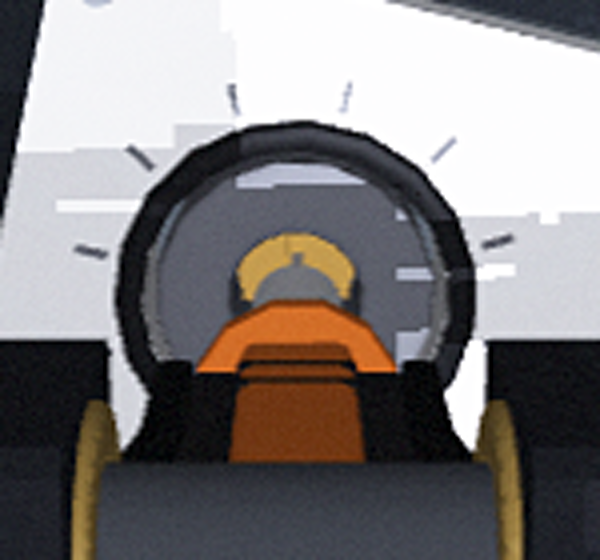

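```bash
sed -i '/^for n in/,$d' trim.py; python3 slot.py w7
python3 - <<'E'
from h import *
c,s=pickle.load(open("w7.pkl","rb"));L=cloud(c,c["hand_eye"])
for v in range(204,226):print(v,[f"{L[v,u,2]*1000:.0f}" for u in range(266,294)])
E
```

```text
[[ 2.100e+02  5.346e-01  4.030e-02 -3.200e-03]
 [ 2.110e+02  5.353e-01  4.030e-02 -3.200e-03]
 [ 2.120e+02  5.360e-01  4.030e-02 -3.200e-03]]
yaw -1.0446393568203576 y 0.04020576138742444 mean 0.040300498213664944
tool part 16 [ 2.14421565  0.82054251 64.44216005] [0.539  0.0418 0.0498]
tool part 145 [ 6.37777392  0.28137339 53.91551797] [0.5347 0.0414 0.0603]
204 ['58', '59', '58', '58', '58', '58', '58', '58', '58', '59', '58', '58', '56', '58', '58', '59', '57', '59', '57', '58', '59', '58', '58', '58', '59', '58', '58', '59']
205 ['60', '58', '59', '58', '58', '59', '58', '59', '58', '57', '58', '57', '58', '58', '59', '57', '58', '58', '59', '57', '58', '59', '58', '57', '58', '58', '57', '58']
206 ['58', '59', '57', '58', '58', '60', '57', '58', '59', '59', '60', '58', '59', '57', '58', '57', '58', '58', '59', '59', '58', '58', '59', '58', '59', '59', '58', '57']
207 ['59', '59', '59', '58', '59', '58', '58', '58', '59', '59', '59', '59', '60', '59', '59', '59', '58', '58', '57', '58', '59', '57', '58', '58', '58', '57', '59', '59']
208 ['59', '58', '59', '58', '59', '57', '58'
[... 2372 characters left out ...]
, '71']
222 ['72', '72', '72', '54', '53', '51', '48', '47', '46', '46', '44', '45', '45', '45', '46', '43', '46', '46', '48', '49', '51', '52', '56', '71', '73', '72', '75', '72']
223 ['72', '73', '58', '53', '51', '48', '46', '46', '44', '43', '43', '43', '42', '43', '43', '43', '45', '44', '44', '47', '48', '50', '53', '58', '72', '72', '74', '70']
224 ['72', '73', '55', '51', '48', '45', '45', '43', '43', '42', '41', '40', '40', '42', '41', '41', 'nan', '44', '45', '44', '45', '48', '51', '56', '72', '72', '73', '69']
225 ['76', '78', '51', '48', '45', '19', '19', '18', '17', '18', '17', '18', '18', '18', '19', '18', '17', '17', '18', '19', '20', '47', '49', '53', '77', '74', '69', '67']
```

The depth map shows the blade (columns 277–280) right over the slot (columns 276–280), with the face 6 mm below the tip. Now down gently.

Emit:
{"name": "move_arm", "arguments": {
  "moves": [
    {"hand": 6, "x": 0, "y": 0, "z": 0.1, "wx": 0, "wy": 0, "wz": 0},
    {"hand": 6, "x": 0, "y": 0, "z": 0.1, "wx": 0, "wy": 0, "wz": 0},
    {"hand": 6, "x": 0, "y": 0, "z": 0.08, "wx": 0, "wy": 0, "wz": 0},
    {"hand": 6, "x": 0, "y": 0, "z": 0, "wx": 0, "wy": 0, "wz": 0},
    {"hand": 6, "x": 0, "y": 0, "z": 0, "wx": 0, "wy": 0, "wz": 0}
  ]
}}

```text
time_s: 11.15
position: [0.5407, 0.041, 0.1069]
tcp_rot: [[-1.0, 0.017, -0.0], [0.017, 1.0, 0.0], [0.0, 0.0, -1.0]]
force: [-0.3, 0.5, -1.6]
opening: 0.159
```

Emit:
{"name": "move_arm", "arguments": {
  "moves": [
    {"hand": 6, "x": 0, "y": 0, "z": 0.03, "wx": 0, "wy": 0, "wz": 0},
    {"hand": 6, "x": 0, "y": 0, "z": 0, "wx": 0, "wy": 0, "wz": 0}
  ]
}}

```text
time_s: 11.35
position: [0.5408, 0.041, 0.1063]
tcp_rot: [[-1.0, 0.017, 0.0], [0.017, 1.0, -0.0], [-0.0, -0.0, -1.0]]
force: [-0.1, -0.6, -1.2]
opening: 0.162
```

Emit:
{"name": "move_arm", "arguments": {
  "moves": [
    {"hand": 6, "x": 0, "y": 0, "z": 0.03, "wx": 0, "wy": 0, "wz": 0},
    {"hand": 6, "x": 0, "y": 0, "z": 0, "wx": 0, "wy": 0, "wz": 0}
  ]
}}

```text
time_s: 11.55
position: [0.5408, 0.041, 0.1055]
tcp_rot: [[-1.0, 0.017, -0.0], [0.017, 1.0, 0.0], [0.0, 0.0, -1.0]]
force: [1.2, -0.3, -1.4]
opening: 0.157
```

Emit:
{"name": "move_arm", "arguments": {
  "moves": [
    {"hand": 6, "x": 0, "y": 0, "z": 0.03, "wx": 0, "wy": 0, "wz": 0},
    {"hand": 6, "x": 0, "y": 0, "z": 0, "wx": 0, "wy": 0, "wz": 0}
  ]
}}

```text
time_s: 11.75
position: [0.5408, 0.0409, 0.1047]
tcp_rot: [[-1.0, 0.017, -0.0], [0.017, 1.0, -0.0], [0.0, -0.0, -1.0]]
force: [0.9, -0.6, -0.4]
opening: 0.157
```

```bash
python3 shot.py w8 | head -1;  python3 - <<'E'
from h import *
c,s=pickle.load(open("w8.pkl","rb"));L=cloud(c,c["hand_eye"])
for v in range(208,226):print(v,[f"{L[v,u,2]*1000:.0f}" for u in range(266,294)])
E
```

```text
11.75 [0.54076013 0.04094677 0.10472502] [[-9.99855754e-01  1.69839325e-02 -1.32045366e-04]
208 ['49', '48', '48', '49', '49', '50', '49', '49', '49', '48', '49', '49', '50', '48', '48', '49', '49', '49', '49', '48', '48', '48', '49', '48', '50', '50', '50', '49']
209 ['49', '48', '49', '48', '48', '48', '49', '48', '48', '49', '49', '48', '48', '48', '49', '48', '48', '49', '50', '50', '49', '49', '50', '48', '49', '48', '49', '49']
210 ['48', '50', '49', '48', '49', '49', '49', '48', '49', '49', '49', '49', '50', '49', '49', '49', '48', '48', '49', '50', '48', '49', '48', '49', '49', '48', '48', '48']
211 ['48', '49', '48', '49', '50', '48', '49', '49', '48', '50', '49', '48', '50', '49', '49', '50', '48', '49', '49', '49', '48', '47', '49', '49', '49', '48', '48', '48']
212 ['50', '49', '49', '50', '49', '48', '48', '49', '49', '49', '49', '49', '50', '50', 'nan', '49', '50', '48', '49', '49', '47', '49', '50', '49', '50', '48', '48', '48']
213 ['48', '49', '49', '50', '49', '49', '49', '49', '64', '63', '68', '64', '65', '66', '68', '62', '62', '63', '50', '50', '49', '49', '48',
[... 1407 characters left out ...]
', '51']
222 ['62', '63', '64', '55', '52', '51', '49', '47', '46', '45', '46', '44', '43', '44', '45', '45', '45', '46', '48', '49', '49', '52', '54', '63', '63', '63', '67', '68']
223 ['63', '64', '58', '54', '50', '47', '45', '45', '44', '43', '43', '43', '43', '41', '43', '43', '46', '44', '45', '46', '48', '49', '53', '57', '62', '63', '67', '74']
224 ['62', '63', '56', '50', '48', '46', '45', '44', '43', '41', '41', '41', '41', '41', '40', '41', '41', '43', '44', '45', '46', '47', '50', '54', '62', '63', '67', '74']
225 ['63', '62', '51', '48', '46', '19', '18', '18', '18', '17', '16', '18', '19', '19', '18', '18', '16', '18', '19', '17', '19', '45', '49', '53', '64', '63', '68', '68']
```

Emit:
{"name": "move_arm", "arguments": {
  "moves": [
    {"hand": 6, "x": 0, "y": 0, "z": 0.03, "wx": 0, "wy": 0, "wz": 0},
    {"hand": 6, "x": 0, "y": 0, "z": 0, "wx": 0, "wy": 0, "wz": 0}
  ]
}}

```text
time_s: 12.0
position: [0.5407, 0.041, 0.104]
tcp_rot: [[-1.0, 0.017, -0.0], [0.017, 1.0, 0.0], [0.0, 0.0, -1.0]]
force: [0.4, -0.4, -1.0]
opening: 0.156
```

Emit:
{"name": "move_arm", "arguments": {
  "moves": [
    {"hand": 6, "x": 0, "y": 0, "z": 0.03, "wx": 0, "wy": 0, "wz": 0},
    {"hand": 6, "x": 0, "y": 0, "z": 0, "wx": 0, "wy": 0, "wz": 0},
    {"hand": 6, "x": 0, "y": 0, "z": 0, "wx": 0, "wy": 0, "wz": 0}
  ]
}}

```text
time_s: 12.3
position: [0.5408, 0.041, 0.1033]
tcp_rot: [[-1.0, 0.017, -0.0], [0.017, 1.0, -0.0], [0.0, -0.0, -1.0]]
force: [0.8, -0.2, -1.2]
opening: 0.16
```

Emit:
{"name": "move_arm", "arguments": {
  "moves": [
    {"hand": 6, "x": 0, "y": 0, "z": 0.03, "wx": 0, "wy": 0, "wz": 0},
    {"hand": 6, "x": 0, "y": 0, "z": 0, "wx": 0, "wy": 0, "wz": 0},
    {"hand": 6, "x": 0, "y": 0, "z": 0, "wx": 0, "wy": 0, "wz": 0}
  ]
}}

```text
time_s: 12.6
position: [0.5409, 0.041, 0.1027]
tcp_rot: [[-1.0, 0.017, 0.0], [0.017, 1.0, -0.0], [-0.0, -0.0, -1.0]]
force: [-0.7, -0.0, 1.0]
opening: 0.159
```

```bash
python3 shot.py w9 | head -1;  python3 - <<'E'
from h import *
from rig import vision,bot
c,s=pickle.load(open("w9.pkl","rb"));L=cloud(c,c["hand_eye"])
for v in range(211,221):print(v,[f"{L[v,u,2]*1000:.0f}" for u in range(266,294)])
for i in range(3):
    s=bot.read_state();print(s["force"],s["moment"],s["position"]);t=vision.capture("top")
pickle.dump(t,open("t9.pkl","wb"))
cv2.imwrite("pics/t9.png",cv2.resize(t["image"][215:285,230:320],None,fx=7,fy=7,interpolation=cv2.INTER_CUBIC)[:,:,::-1])
E
```

```text
12.6 [0.54090965 0.04097047 0.10273426] [[-9.99856354e-01  1.69475938e-02  2.22473247e-04]
211 ['46', '45', '46', '46', '48', '47', '46', '47', '48', '47', '47', '47', '46', '48', '48', '48', '47', '47', '46', '46', '46', '47', '48', '46', '46', '47', '47', '47']
212 ['47', '46', '47', '48', '46', '46', '47', '47', '47', '48', '48', '47', '47', '47', '46', '48', '47', '46', '46', '48', '47', '47', '47', '47', '47', '48', '47', '46']
213 ['47', '47', '47', '47', '47', '47', '48', '47', '47', '48', '66', '65', '65', '64', '48', '48', '47', '47', '47', '47', '47', '47', '47', '46', '47', '46', '46', '47']
214 ['47', '46', '47', '46', '47', '47', '49', '62', '61', '61', '66', '63', '62', '63', '67', '62', '60', '60', 'nan', '47', '47', '47', '45', '48', '46', '47', '47', '46']
215 ['46', '46', '47', '48', '62', '61', '61', '61', '60', '60', '66', '61', '61', '60', '60', '61', '61', '62', '62', '61', '62', '47', '49', '46', '46', '47', '46', '47']
216 ['48', '49', '49', '60', '61', '61', '61', '62', '61', '61', '59', '58', '58', '58', '58', '59', '59', '61', '61', '61', '61', '61', '62', 
[... 345 characters left out ...]
 '60', '60', '47', '47', '47']
219 ['59', '61', '61', '61', '62', '58', '56', '53', '52', '52', '51', '51', '51', '50', '51', '52', '53', '54', '54', '56', '57', '62', '61', '61', '60', '61', '49', '47']
220 ['61', '61', '60', '59', '57', '56', '53', '52', '52', '50', '49', '49', '49', '49', '50', '50', '51', '51', '52', '54', '55', '58', '61', '62', '61', '61', '65', '47']
[-1.45214845 -0.20455895 -0.02274744] [0.05657488 0.06670445 0.03389045] [0.54090534 0.04096419 0.10272553]
[0.09880838 0.7294231  0.31869447] [0.00235215 0.02850906 0.01347164] [0.54091668 0.04094492 0.10271551]
[-1.13512381  0.27644125  1.40270405] [ 0.03936474  0.03802662 -0.04106269] [0.54091263 0.04097023 0.10269768]
```

View pics/t9.png

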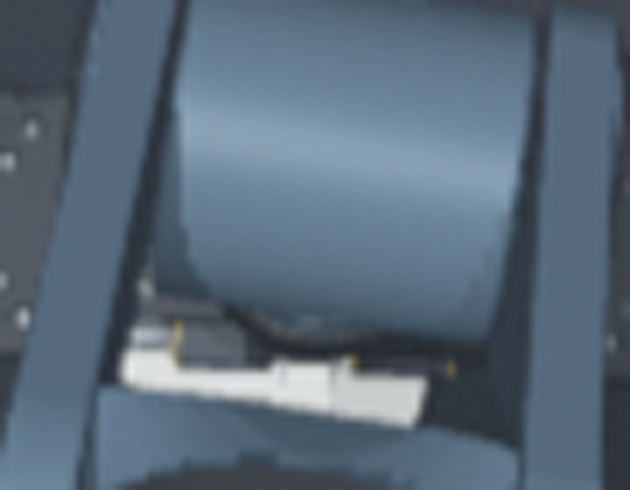

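View pics/w9.png

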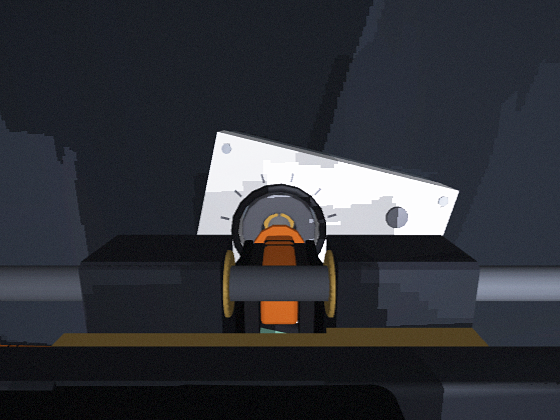

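Contact: the vertical force has gone up by about 2 N, and the head and slot bottom line up with the tip, so the blade is down about 5 mm in the slot. Now turn clockwise.

Emit:
{"name": "move_arm", "arguments": {
  "moves": [
    {"hand": 6, "x": 0, "y": 0, "z": 0, "wx": 0, "wy": 0, "wz": 4},
    {"hand": 6, "x": 0, "y": 0, "z": 0, "wx": 0, "wy": 0, "wz": 4},
    {"hand": 6, "x": 0, "y": 0, "z": 0, "wx": 0, "wy": 0, "wz": 4},
    {"hand": 6, "x": 0, "y": 0, "z": 0, "wx": 0, "wy": 0, "wz": 4},
    {"hand": 6, "x": 0, "y": 0, "z": 0, "wx": 0, "wy": 0, "wz": 4},
    {"hand": 6, "x": 0, "y": 0, "z": 0, "wx": 0, "wy": 0, "wz": 0},
    {"hand": 6, "x": 0, "y": 0, "z": 0, "wx": 0, "wy": 0, "wz": 0}
  ]
}}

```text
time_s: 13.5
position: [0.5409, 0.0407, 0.1027]
tcp_rot: [[-0.934, 0.356, 0.0], [0.356, 0.934, -0.0], [-0.0, -0.0, -1.0]]
force: [0.4, -1.1, 0.8]
opening: 0.159
```

```bash
python3 shot.py w10 | head -1;  python3 - <<'E'
from h import *
from rig import vision,bot
for i in range(4):
    s=bot.read_state();print(s["force"],s["moment"]);t=vision.capture("side" if i<2 else "wrist")
    if i==1:cv2.imwrite("pics/s10.png",cv2.resize(t["image"][185:270,210:320],None,fx=6,fy=6,interpolation=cv2.INTER_CUBIC)[:,:,::-1])
E
```

```text
13.5 [0.54092911 0.04070616 0.10265096] [[-9.34367432e-01  3.56310887e-01  2.31793572e-04]
[-0.71216808 -1.73036571  0.77466508] [-0.3764521   0.11323534  0.01083426]
[ 0.25425359 -1.54534101  2.15154985] [-0.34444905  0.1279745   0.00637335]
[-0.88912264 -1.5327302   0.19391111] [-0.41179207  0.06115744  0.01983692]
[ 0.15237801 -0.96293534  0.35884218] [-0.42539183  0.09496472  0.0114167 ]
```

View pics/s10.png

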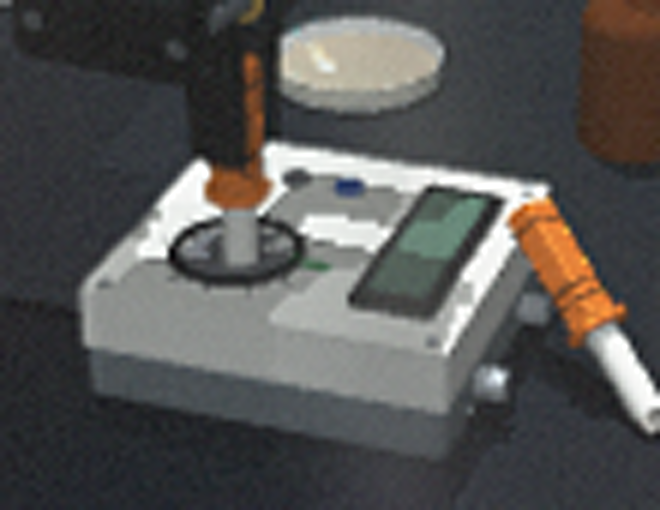

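View pics/w10.png

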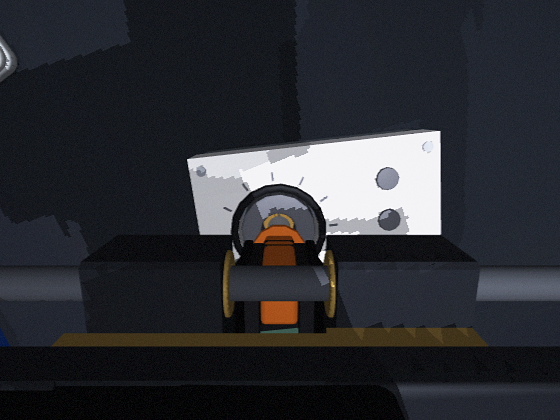

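Emit:
{"name": "move_arm", "arguments": {
  "moves": [
    {"hand": 6, "x": -0.006, "y": -0.015, "z": 0, "wx": 0, "wy": 0, "wz": 4},
    {"hand": 6, "x": 0, "y": 0, "z": 0, "wx": 0, "wy": 0, "wz": 4},
    {"hand": 6, "x": 0, "y": 0, "z": 0, "wx": 0, "wy": 0, "wz": 4},
    {"hand": 6, "x": 0, "y": 0, "z": 0, "wx": 0, "wy": 0, "wz": 4},
    {"hand": 6, "x": 0, "y": 0, "z": 0, "wx": 0, "wy": 0, "wz": 4},
    {"hand": 6, "x": 0, "y": 0, "z": 0, "wx": 0, "wy": 0, "wz": 0},
    {"hand": 6, "x": 0, "y": 0, "z": 0, "wx": 0, "wy": 0, "wz": 0}
  ]
}}

```text
time_s: 14.45
position: [0.5408, 0.0404, 0.1026]
tcp_rot: [[-0.756, 0.654, -0.0], [0.654, 0.756, -0.0], [-0.0, -0.0, -1.0]]
force: [0.2, -1.2, 0.8]
opening: 0.158
```

```bash
python3 shot.py w11 | head -1;  python3 - <<'E'
from h import *
from rig import vision,bot
for i in range(4):
    s=bot.read_state();print(s["force"],s["moment"]);t=vision.capture("side")
    if i==1:cv2.imwrite("pics/s11.png",cv2.resize(t["image"][210:250,230:290],None,fx=12,fy=12,interpolation=cv2.INTER_CUBIC)[:,:,::-1])
c,_=pickle.load(open("w11.pkl","rb"));cv2.imwrite("pics/w11c.png",cv2.resize(c["image"][170:290,205:355],None,fx=5,fy=5,interpolation=cv2.INTER_CUBIC)[:,:,::-1])
E
```

```text
14.45 [0.54079554 0.04042104 0.10257804] [[-7.56232284e-01  6.54303238e-01 -7.48024534e-05]
[-1.03610414 -1.81185798  1.88704814] [-0.51892725  0.17616824  0.05042028]
[-0.87957522 -1.84653553  1.25262685] [-0.58191784  0.17830431 -0.02732677]
[-0.65832557 -2.36599347  1.66593727] [-0.63048042  0.12981802  0.07008162]
[ 0.07289442 -2.65396279  2.41320384] [-0.5964007   0.1959907   0.05256616]
```

View pics/s11.png

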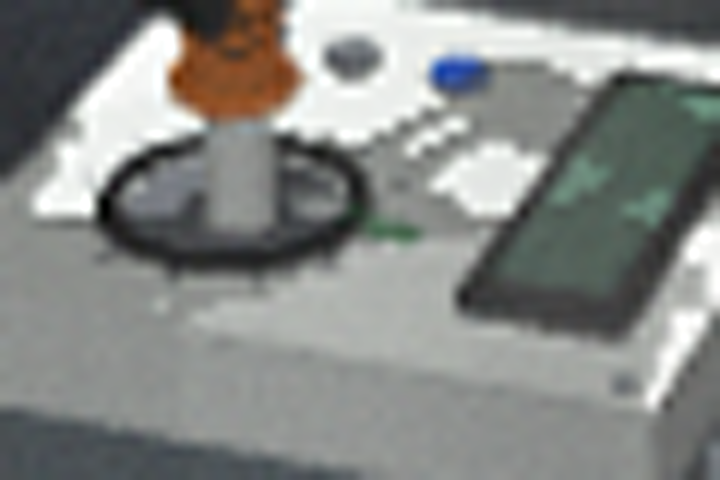

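View pics/w11c.png

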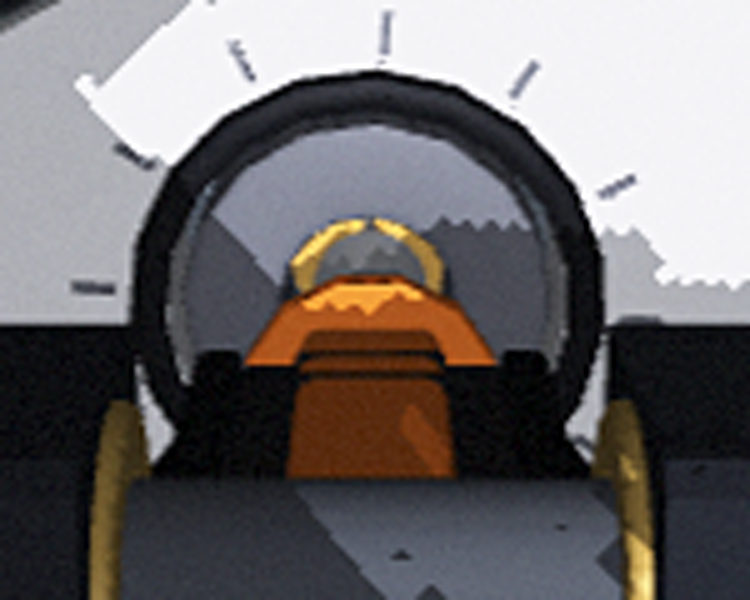

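```bash
cat > sidearrow.py <<'E'
from h import *
import sys
from rig import vision
t=vision.capture("side");n=sys.argv[1];pickle.dump(t,open(n+".pkl","wb"))
Ti=np.linalg.inv(t["pose"]);C=np.array([.5405,.0405,.056])
def pj(P):q=Ti@np.r_[P,1];return np.array([t["fx"]*q[0]/q[2]+t["cx"],t["fy"]*q[1]/q[2]+t["cy"]])
for a in range(30,-46,-15):
    print(a,[((pj(C+r*np.array([np.cos(np.radians(a)),np.sin(np.radians(a)),0]))-[230,210]+.5)*12).round() for r in(.012,.021,.033)])
im=cv2.resize(t["image"][210:250,230:290],None,fx=12,fy=12,interpolation=cv2.INTER_CUBIC)
cv2.imwrite(f"pics/{n}.png",im[:,:,::-1])
E
python3 sidearrow.py s12
python3 - <<'E'
import pickle,cv2,numpy as np
t=pickle.load(open("s12.pkl","rb"))["image"].astype(int).sum(2)//3
print(t[218:234,236:264])
E
```

```text
30 [array([289., 198.]), array([331., 189.]), array([385., 176.])]
15 [array([293., 206.]), array([338., 201.]), array([397., 196.])]
0 [array([293., 213.]), array([338., 215.]), array([398., 217.])]
-15 [array([289., 221.]), array([331., 229.]), array([387., 239.])]
-30 [array([281., 228.]), array([317., 241.]), array([366., 258.])]
-45 [array([270., 234.]), array([298., 251.]), array([335., 275.])]
[[142 250 247 244 243 237 238 235 167 110  88  85  90  90  92  94 102 112
  199 243 239 238 237 237 236 235 238 236]
 [210 244 237 238 236 237 237 240 244 213 153  95  97 103 101 107 148 202
  244 241 239 238 237 238 236 237 237 229]
 [162 243 239 236 239 237 241 241 240 243 235 126 130 137 148 139 170 241
  214 243 238 234 240 240 238 231 225 128]
 [180 239 238 238 238 222 237 235 175 119  81 129 144 148 146 134 111  74
   80 188 172 151 240 240 225 128 132 140]
 [242 240 238 240 234 194  84  32  45  62  84 133 145 148 148 135 116  59
   57  47  27  57 103 127 112 137 140 165]
 [240 236 243 230 114  20  51  94  98 132 137 131 142 148 145 135 119  90
  126 110  66  51  32  80 138 145 140
[... 476 characters left out ...]
117 116  36  29  51  71  72  71  72  63  71 114 141 146 146 136 116  68
   74  78  88  65  40  47  70 100 113 113]
 [140 138  84  39  28  55  72  69  72  72  80  79 101  98 101  99  72  71
   71  70  48  37  44  76  99  95  91  78]
 [142 143 135  82  48  37  38  45  62  69  73  71  69  69  71  71  70  54
   44  33  42  44  99 158 148 157 179 157]
 [142 136 112 113 112  73  66  53  32  35  42  39  39  41  41  35  36  50
   50  74  96  96 156 180 179 178 176 175]
 [141 141 141 142 145 148 143 112  67  79  70  72  68  70  68  57  81  97
  108 154 151 142 162 178 173 177 176 175]
 [140 141 143 141 143 139 143 141 115 147 148 146 144 145 138 118 148 152
  154 182 185 181 178 176 177 177 177 175]]
```

View pics/s12.png

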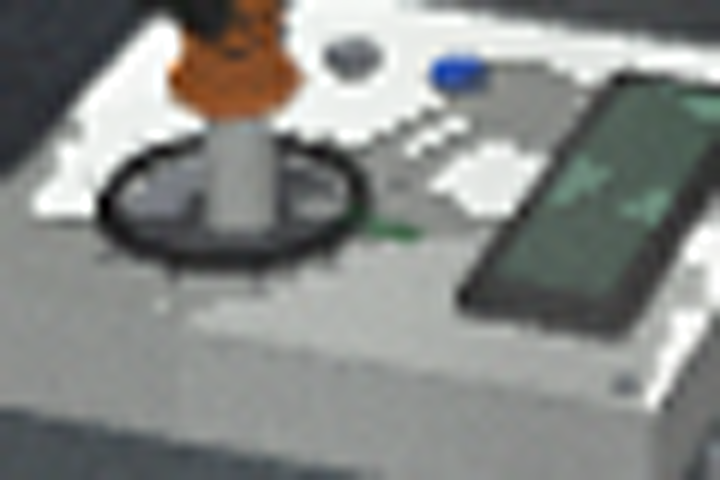

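Emit:
{"name": "move_arm", "arguments": {
  "moves": [
    {"hand": 6, "x": 0, "y": -0.015, "z": 0, "wx": 0, "wy": 0, "wz": 2},
    {"hand": 6, "x": 0, "y": 0, "z": 0, "wx": 0, "wy": 0, "wz": 2},
    {"hand": 6, "x": 0, "y": 0, "z": 0, "wx": 0, "wy": 0, "wz": 2},
    {"hand": 6, "x": 0, "y": 0, "z": 0, "wx": 0, "wy": 0, "wz": 0},
    {"hand": 6, "x": 0, "y": 0, "z": 0, "wx": 0, "wy": 0, "wz": 0},
    {"hand": 6, "x": 0, "y": 0, "z": 0, "wx": 0, "wy": 0, "wz": 0}
  ]
}}

```text
time_s: 15.35
position: [0.5407, 0.0403, 0.1026]
tcp_rot: [[-0.683, 0.731, 0.0], [0.731, 0.683, -0.0], [-0.0, 0.0, -1.0]]
force: [0.3, -1.2, 1.5]
opening: 0.158
```

```bash
python3 sidearrow.py s13|head -0
python3 - <<'E'
import pickle,cv2,numpy as np
from rig import bot
s=bot.read_state();print(s["time_s"],s["position"],s["force"],s["moment"],np.degrees(np.arctan2(-s["tcp_rot"][1,0],-s["tcp_rot"][0,0])))
t=pickle.load(open("s13.pkl","rb"))["image"].astype(int).sum(2)//3
print(t[221:232,252:264])
E
```

```text
15.4 [0.54068176 0.04028414 0.1025803 ] [-0.37503734 -2.11811221  1.06410506] [-0.5330488   0.0489467   0.01169362] -46.94660312390765
[[ 92  69  85 188 194 239 230 151 236 234 226 128]
 [114  69  64  45  34  53 104 127 113 133 137 161]
 [125 130 141 110  62  47  39  79 141 139 165 242]
 [117  67  73  80 102 108  75  45  92 147 137 130]
 [117  67  70  75  75 109 124  34  66 141 124 116]
 [114  71  86  94  91 102  91  44  55 117 144 140]
 [122  70 114 142 144 144  89  49  64 115 141 142]
 [112  67  73  74  94  98  41  48  77 104 115 113]
 [ 72  76  69  67  49  32  45  77 112 104  94  83]
 [ 71  56  49  31  44  48 105 158 184 179 177 154]
 [ 38  45  55  80 108 110 180 183 180 173 178 175]]Exception ignored on flushing sys.stdout:
BrokenPipeError: [Errno 32] Broken pipe
```

View pics/s13.png

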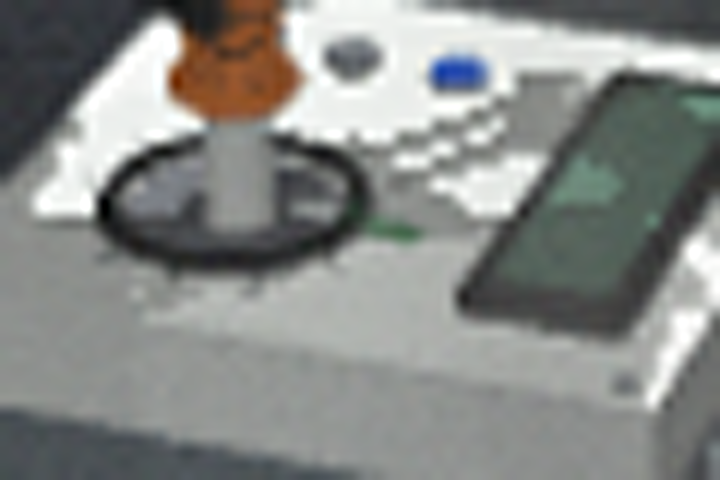

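The arrow (side view, about (256,227)) looks close to the mark, but it is too coarse to be sure. I lift the blade out, shift so the wrist camera sees the ring, and measure.

Emit:
{"name": "move_arm", "arguments": {
  "moves": [
    {"hand": 6, "x": 0, "y": 0, "z": 0, "wx": 0, "wy": 0, "wz": -4},
    {"hand": 6, "x": 0, "y": 0, "z": -0.2, "wx": 0, "wy": 0, "wz": 0},
    {"hand": 6, "x": 0, "y": 0, "z": -0.4, "wx": 0, "wy": 0, "wz": 0},
    {"hand": 6, "x": 0, "y": 0, "z": -0.7, "wx": 0, "wy": 0, "wz": 0},
    {"hand": 6, "x": -0.5, "y": 0, "z": -0.7, "wx": 0, "wy": 0, "wz": 0},
    {"hand": 6, "x": -1, "y": 0, "z": 0, "wx": 0, "wy": 0, "wz": 0},
    {"hand": 6, "x": -0.5, "y": 0, "z": 0, "wx": 0, "wy": 0, "wz": 0},
    {"hand": 6, "x": 0, "y": 0, "z": 0, "wx": 0, "wy": 0, "wz": 0},
    {"hand": 6, "x": 0, "y": 0, "z": 0, "wx": 0, "wy": 0, "wz": 0}
  ]
}}

```text
time_s: 16.3
position: [0.5759, 0.0067, 0.152]
tcp_rot: [[-0.731, 0.682, -0.003], [0.682, 0.731, 0.001], [0.003, -0.001, -1.0]]
force: [-0.6, 0.3, -2.4]
opening: 0.161
```

```bash
python3 shot.py w14
python3 - <<'E'
from h import *
from trim import ray
c,s=pickle.load(open("w14.pkl","rb"));T=wristT(c,s);q=np.linalg.inv(T)@np.r_[.5405,.0403,.056,1];u=int(c["fx"]*q[0]/q[2]+c["cx"]);v=int(c["fy"]*q[1]/q[2]+c["cy"]);print(u,v)
u0,v0=u-60,max(v-60,0);print(u0,v0)
cv2.imwrite("pics/w14c.png",cv2.resize(c["image"][v0:v+60,u0:u+60],None,fx=5,fy=5,interpolation=cv2.INTER_CUBIC)[:,:,::-1])
E
```

```text
16.3 [0.57587817 0.00667578 0.1519611 ] [[-0.7309968   0.68237543 -0.00273003]
 [ 0.68237538  0.73100112  0.00109469]
 [ 0.00274264 -0.00106269 -0.99999567]] [-0.59620508  0.34878797 -2.44604562] [-1.04663233e+01  3.17150241e+01  9.30252649e+01  4.03977988e-02
  5.54249281e+01 -5.74596350e+01] 0.16080378691871103
279 141
219 81
```

View pics/w14c.png

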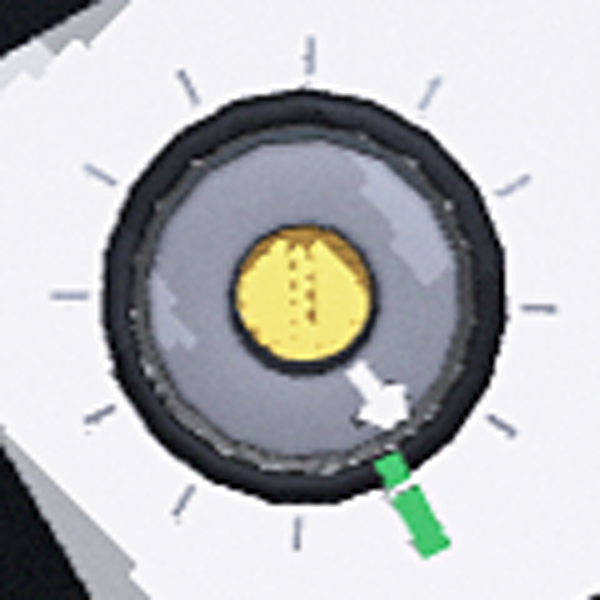

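```bash
cat > meas.py <<'E'
from h import *
from trim import ray
import sys
c,s=pickle.load(open(sys.argv[1]+".pkl","rb"));T=wristT(c,s);im=c["image"];hsv=cv2.cvtColor(im,cv2.COLOR_RGB2HSV).astype(int)
W=cloud(c,T);C=np.array([.5405,.0403])
g0=np.array([[ray(c,T,u,v,.0585)[:2] for u in range(c["image"].shape[1])] for v in range(0,260)])
d=np.hypot(g0[...,0]-C[0],g0[...,1]-C[1]);h=hsv[:260]
dark=((h[...,2]<70)&(d<.031)&(d>.02)).astype(np.uint8)
n,l,st,ce=cv2.connectedComponentsWithStats(dark);k=1+st[1:,4].argmax()
P=np.argwhere(l==k)[:,::-1];hull=cv2.convexHull(P.astype(np.int32))[:,0]
X=np.array([ray(c,T,a,b,.0585)[:2] for a,b in hull]);A=np.c_[2*X,np.ones(len(X))];p=np.linalg.lstsq(A,(X**2).sum(1),rcond=None)[0];C=p[:2];print("C",C,"r",np.sqrt(p[2]+C@C))
def ang(m,z):
    q=np.array([ray(c,T,u,v,z)[:2] for v,u in np.argwhere(m)])-C;r=np.hypot(*q.T);mu=q.mean(0)
    return np.degrees(np.arctan2(mu[1],mu[0])),r.min(),r.max(),len(q)
w=(h[...,2]>225)&(h[...,1]<25)&(d<.0215)&(d>.009);n,l,st,ce=cv2.connectedComponentsWithStats(w.astype(np.uint8))
for k in range(1,n):
    if st[k,4]>25: a=ang(l==k,.056);print("arrow?",a,ce[k])
g=(h[...,0]>55)&(h[...,0]<85)&(h[...,1]>100)&(d<.05);print("green",ang(g,.058))
Z=W[:260,:,2];sl=(Z<.0393)&(Z>.034)&(np.hypot(W[:260,:,0]-C[0],W[:260,:,1]-C[1])<.0085);q=W[:260][sl][:,:2];mu=q.mean(0);e=np.linalg.svd(q-mu,full_matrices=False)[2][0];print("slot",mu,np.degrees(np.arctan(e[1]/e[0])),len(q))
E
python3 meas.py w14
```

```text
C [0.54023625 0.04064738] r 0.027250097663220996
arrow? (np.float64(-5.214625331146519), np.float64(0.011422657657593272), np.float64(0.02076809302897923), 78) [294.28205128 160.17948718]
green (np.float64(-14.806097880822515), np.float64(0.02361683677393215), np.float64(0.038755986512369375), 114)
slot [0.54001176 0.04072701] -38.91740005184643 104
```

The arrow is at -5.2° and the mark at -14.8°, so about 9.6° remain (0.17 rad), with the slot at -39°. I go back in, aligned to the slot.

Emit:
{"name": "move_arm", "arguments": {
  "moves": [
    {"hand": 6, "x": 0.5, "y": 0, "z": 0, "wx": 0, "wy": 0, "wz": 0},
    {"hand": 6, "x": 1, "y": 0, "z": 0, "wx": 0, "wy": 0, "wz": 0},
    {"hand": 6, "x": 0.5, "y": 0, "z": 0, "wx": 0, "wy": 0, "wz": -3.5},
    {"hand": 6, "x": 0, "y": 0, "z": 0.4, "wx": 0, "wy": 0, "wz": 0},
    {"hand": 6, "x": 0, "y": 0, "z": 0.6, "wx": 0, "wy": 0, "wz": 0},
    {"hand": 6, "x": 0, "y": 0, "z": 0.4, "wx": 0, "wy": 0, "wz": 0},
    {"hand": 6, "x": 0, "y": 0, "z": 0.1, "wx": 0, "wy": 0, "wz": 0},
    {"hand": 6, "x": 0, "y": 0, "z": 0, "wx": 0, "wy": 0, "wz": 0},
    {"hand": 6, "x": 0, "y": 0, "z": 0, "wx": 0, "wy": 0, "wz": 0},
    {"hand": 6, "x": 0, "y": 0, "z": 0, "wx": 0, "wy": 0, "wz": 0}
  ]
}}

```text
time_s: 17.35
position: [0.5411, 0.0401, 0.1155]
tcp_rot: [[-0.772, 0.636, 0.001], [0.636, 0.772, -0.0], [-0.001, 0.001, -1.0]]
force: [0.1, -0.6, -1.2]
opening: 0.158
```

```bash
python3 shot.py w15;  python3 - <<'E'
from h import *
c,s=pickle.load(open("w15.pkl","rb"));L=cloud(c,c["hand_eye"])
for v in range(204,226):print(v,[f"{L[v,u,2]*1000:.0f}" for u in range(266,294)])
E
```

```text
17.35 [0.54108217 0.04011404 0.11546936] [[-7.71698229e-01  6.35987948e-01  1.08290346e-03]
 [ 6.35988205e-01  7.71698766e-01 -1.32334957e-04]
 [-9.19838700e-04  5.86591174e-04 -9.99999405e-01]] [ 0.08461452 -0.62601815 -1.1550306 ] [-7.56550200e+00  3.27159123e+01  9.95781712e+01  8.83248740e-04
  4.76434126e+01 -5.80727758e+01] 0.15816255185866065
204 ['60', '59', '59', '58', '59', '58', '58', '59', '59', '59', '60', '61', '59', '59', '60', '59', '59', '60', '59', '59', '58', '59', '59', '60', '59', '59', '57', '59']
205 ['60', '60', '60', '61', '60', '60', '60', '58', '59', '60', '59', '60', '61', '60', '58', '59', '59', '59', '61', '59', '59', '59', '59', '59', '59', '60', '59', '61']
206 ['60', '59', '59', '59', '59', '60', '60', '61', '60', '60', '60', '60', '60', '60', '60', '60', '60', '59', '60', '59', '60', '58', '59', '59', '59', '59', '60', '59']
207 ['59', '60', '59', '60', '60', '59', '60', '60', '60', '60', '60', '59', '60', '60', '60', '61', '59', '61', '60', '60', '60', '59', '60', '61', '58', '60', '60', '59']
208 ['59', '60', '59', '59', '60', '60', '58', '74', '74
[... 2359 characters left out ...]
, '71']
222 ['74', '72', '73', '54', '53', '51', '48', '47', '46', '45', '46', '44', '44', '45', '45', '45', '47', '47', '47', '49', '50', '53', '55', '73', '73', '79', '73', '70']
223 ['74', '74', '56', '53', '49', '49', '46', '46', '45', '44', '43', '44', '43', '43', '44', '44', '43', '43', '44', '47', '47', '49', '53', '57', '73', '76', '73', '69']
224 ['79', '79', '54', '50', '49', '46', '44', '44', '42', '42', '42', '40', '41', '41', '41', '42', '43', '43', '44', '45', '45', '48', '51', '55', '78', '75', '70', '67']
225 ['77', '78', '53', '47', '46', '20', '18', '17', '19', '17', '18', '17', '17', '18', '18', '17', '17', '18', '18', '19', '19', '45', '48', '52', 'nan', '71', '69', '65']
```

Emit:
{"name": "move_arm", "arguments": {
  "moves": [
    {"hand": 6, "x": 0, "y": 0, "z": 0.12, "wx": 0, "wy": 0, "wz": 0},
    {"hand": 6, "x": 0, "y": 0, "z": 0.12, "wx": 0, "wy": 0, "wz": 0},
    {"hand": 6, "x": 0, "y": 0, "z": 0.1, "wx": 0, "wy": 0, "wz": 0},
    {"hand": 6, "x": 0, "y": 0, "z": 0.05, "wx": 0, "wy": 0, "wz": 0},
    {"hand": 6, "x": 0, "y": 0, "z": 0, "wx": 0, "wy": 0, "wz": 0},
    {"hand": 6, "x": 0, "y": 0, "z": 0, "wx": 0, "wy": 0, "wz": 0}
  ]
}}

```text
time_s: 18.0
position: [0.5406, 0.0403, 0.1052]
tcp_rot: [[-0.772, 0.636, -0.0], [0.636, 0.772, 0.0], [0.0, -0.0, -1.0]]
force: [0.0, -0.1, -1.0]
opening: 0.158
```

Emit:
{"name": "move_arm", "arguments": {
  "moves": [
    {"hand": 6, "x": 0, "y": 0, "z": 0.05, "wx": 0, "wy": 0, "wz": 0},
    {"hand": 6, "x": 0, "y": 0, "z": 0.05, "wx": 0, "wy": 0, "wz": 0},
    {"hand": 6, "x": 0, "y": 0, "z": 0, "wx": 0, "wy": 0, "wz": 0},
    {"hand": 6, "x": 0, "y": 0, "z": 0, "wx": 0, "wy": 0, "wz": 0}
  ]
}}

```text
time_s: 18.4
position: [0.5407, 0.0403, 0.103]
tcp_rot: [[-0.772, 0.636, 0.0], [0.636, 0.772, -0.0], [-0.0, 0.0, -1.0]]
force: [-1.4, 0.1, 0.2]
opening: 0.16
```

Emit:
{"name": "move_arm", "arguments": {
  "moves": [
    {"hand": 6, "x": 0, "y": 0, "z": 0.01, "wx": 0, "wy": 0, "wz": 4},
    {"hand": 6, "x": 0, "y": 0, "z": 0, "wx": 0, "wy": 0, "wz": 4},
    {"hand": 6, "x": 0, "y": 0, "z": 0, "wx": 0, "wy": 0, "wz": 4},
    {"hand": 6, "x": 0, "y": 0, "z": 0, "wx": 0, "wy": 0, "wz": 3},
    {"hand": 6, "x": 0, "y": 0, "z": 0, "wx": 0, "wy": 0, "wz": 2},
    {"hand": 6, "x": 0, "y": 0, "z": 0, "wx": 0, "wy": 0, "wz": 0},
    {"hand": 6, "x": 0, "y": 0, "z": 0, "wx": 0, "wy": 0, "wz": 0},
    {"hand": 6, "x": 0, "y": 0, "z": 0, "wx": 0, "wy": 0, "wz": 0},
    {"hand": 6, "x": 0, "y": 0, "z": 0, "wx": 0, "wy": 0, "wz": 0}
  ]
}}

```text
time_s: 19.3
position: [0.5405, 0.0401, 0.1026]
tcp_rot: [[-0.553, 0.833, -0.0], [0.833, 0.553, -0.0], [-0.0, -0.0, -1.0]]
force: [-0.4, -1.8, 0.3]
opening: 0.155
```

Emit:
{"name": "move_arm", "arguments": {
  "moves": [
    {"hand": 6, "x": 0, "y": 0, "z": 0, "wx": 0, "wy": 0, "wz": -4},
    {"hand": 6, "x": 0, "y": 0, "z": -0.2, "wx": 0, "wy": 0, "wz": 0},
    {"hand": 6, "x": 0, "y": 0, "z": -0.4, "wx": 0, "wy": 0, "wz": 0},
    {"hand": 6, "x": 0, "y": 0, "z": -0.7, "wx": 0, "wy": 0, "wz": 0},
    {"hand": 6, "x": -0.5, "y": 0, "z": -0.7, "wx": 0, "wy": 0, "wz": 0},
    {"hand": 6, "x": -1, "y": 0, "z": 0, "wx": 0, "wy": 0, "wz": 0},
    {"hand": 6, "x": -0.5, "y": 0, "z": 0, "wx": 0, "wy": 0, "wz": 0},
    {"hand": 6, "x": 0, "y": 0, "z": 0, "wx": 0, "wy": 0, "wz": 0},
    {"hand": 6, "x": 0, "y": 0, "z": 0, "wx": 0, "wy": 0, "wz": 0}
  ]
}}

```text
time_s: 20.2
position: [0.5699, 0.001, 0.152]
tcp_rot: [[-0.608, 0.794, -0.002], [0.794, 0.608, 0.001], [0.002, -0.001, -1.0]]
force: [0.1, 0.5, -1.9]
opening: 0.156
```

```bash
python3 shot.py w16; python3 meas.py w16
python3 - <<'E'
from h import *
c,s=pickle.load(open("w16.pkl","rb"))
cv2.imwrite("pics/w16c.png",cv2.resize(c["image"][81:201,219:339],None,fx=5,fy=5,interpolation=cv2.INTER_CUBIC)[:,:,::-1])
E
```

```text
20.2 [0.56993406 0.00101415 0.15204198] [[-0.60824209  0.79374814 -0.00233524]
 [ 0.79374846  0.60824531  0.0010125 ]
 [ 0.00222407 -0.00123775 -0.99999676]] [ 0.06832789  0.45315422 -1.90212106] [-1.11456649e+01  3.13054422e+01  9.39092087e+01  3.79429353e-02
  5.49278451e+01 -4.86301958e+01] 0.15636963878670246
C [0.54022769 0.04051344] r 0.02722121404808147
arrow? (np.float64(-14.167307185473483), np.float64(0.01119894564120805), np.float64(0.02070017818430982), 82) [294.25609756 159.7195122 ]
green (np.float64(-14.685174349890064), np.float64(0.023346285478592767), np.float64(0.03877265735885973), 118)
slot [0.54009928 0.04059192] -48.658244113630595 106
```

View pics/w16c.png

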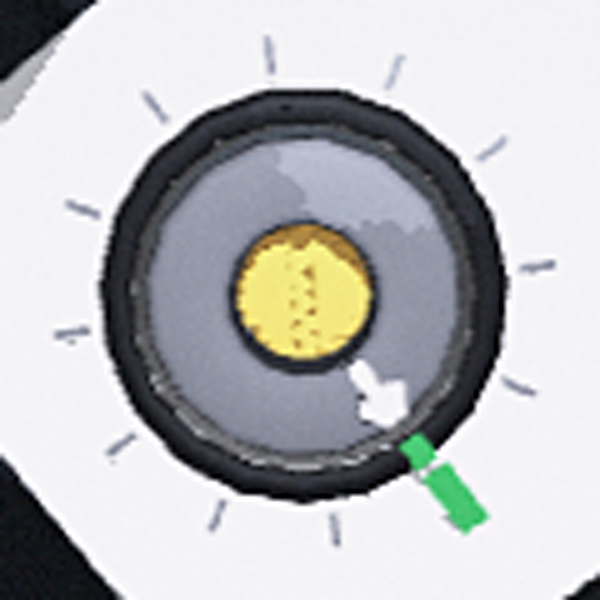

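The arrow is on the mark, -14.2° against -14.7°. The blade held there for about 0.4 s. Now back to the stand.

Emit:
{"name": "move_arm", "arguments": {
  "moves": [
    {"hand": 6, "x": 0, "y": 0, "z": -0.5, "wx": 0, "wy": 0, "wz": -7.5},
    {"hand": 6, "x": 0, "y": 0, "z": -0.5, "wx": 0, "wy": 0, "wz": -7.5},
    {"hand": 6, "x": 0, "y": 0, "z": 0, "wx": 0, "wy": 0, "wz": -7.5},
    {"hand": 6, "x": 0, "y": 0, "z": 0, "wx": 0, "wy": 0, "wz": -7.5},
    {"hand": 6, "x": 0, "y": 0, "z": 0, "wx": 0, "wy": 0, "wz": -7.5},
    {"hand": 6, "x": 0, "y": 0, "z": 0, "wx": 0, "wy": 0, "wz": -7.5},
    {"hand": 6, "x": 0, "y": -0.5, "z": 0, "wx": 0, "wy": 0, "wz": 0},
    {"hand": 6, "x": -0.15, "y": -1, "z": 0, "wx": 0, "wy": 0, "wz": 0},
    {"hand": 6, "x": -0.15, "y": -1, "z": 0, "wx": 0, "wy": 0, "wz": 0},
    {"hand": 6, "x": -0.15, "y": -1, "z": 0, "wx": 0, "wy": 0, "wz": 0},
    {"hand": 6, "x": -0.15, "y": -1, "z": 0, "wx": 0, "wy": 0, "wz": 0},
    {"hand": 6, "x": -0.15, "y": -1, "z": 0, "wx": 0, "wy": 0, "wz": 0},
    {"hand": 6, "x": -0.1, "y": -1, "z": 0, "wx": 0, "wy": 0, "wz": 0},
    {"hand": 6, "x": -0.1, "y": -1, "z": 0, "wx": 0, "wy": 0, "wz": 0},
    {"hand": 6, "x": 0, "y": -1, "z": 0, "wx": 0, "wy": 0, "wz": 0},
    {"hand": 6, "x": 0, "y": -0.8, "z": 0, "wx": 0, "wy": 0, "wz": 0},
    {"hand": 6, "x": 0, "y": 0, "z": 0, "wx": 0, "wy": 0, "wz": 0},
    {"hand": 6, "x": 0, "y": 0, "z": 0, "wx": 0, "wy": 0, "wz": 0},
    {"hand": 6, "x": 0, "y": 0, "z": 0, "wx": 0, "wy": 0, "wz": 0}
  ]
}}

```text
time_s: 22.15
position: [0.5638, -0.2318, 0.1773]
tcp_rot: [[-0.991, 0.131, -0.001], [0.131, 0.991, 0.001], [0.001, 0.001, -1.0]]
force: [0.3, 1.0, -1.7]
opening: 0.159
```

```bash
python3 shot.py w17
python3 - <<'E'
from h import *
c,s=pickle.load(open("w17.pkl","rb"));im=c["image"]
cv2.imwrite("pics/w17c.png",cv2.resize(im[130:290,200:360],None,fx=4,fy=4,interpolation=cv2.INTER_CUBIC)[:,:,::-1])
d=np.array([.5635,-.2322,.0701])-s["position"];print(s["tcp_rot"].T@d/.025)
E
```

```text
22.15 [ 0.56382488 -0.23183456  0.17725801] [[-0.99144114  0.13054968 -0.00111562]
 [ 0.13054834  0.99144123  0.00119384]
 [ 0.00126193  0.00103798 -0.99999867]] [ 0.32053855  0.97273106 -1.6967629 ] [-3.28540300e+01  3.21040674e+01  8.68703830e+01  2.60216618e-02
  6.11163568e+01 -1.15365294e+02] 0.1587184339329313
[ 0.00556668 -0.02063793  4.28631165]
```

View pics/w17c.png

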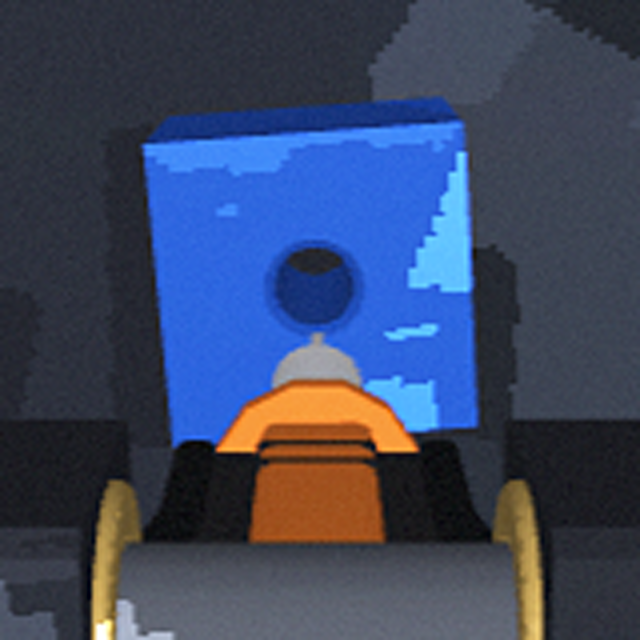

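Emit:
{"name": "move_arm", "arguments": {
  "moves": [
    {"hand": 6, "x": 0, "y": -0.02, "z": 0.4, "wx": 0, "wy": 0, "wz": 0},
    {"hand": 6, "x": 0, "y": 0, "z": 0.8, "wx": 0, "wy": 0, "wz": 0},
    {"hand": 6, "x": 0, "y": 0, "z": 0.6, "wx": 0, "wy": 0, "wz": 0},
    {"hand": 6, "x": 0, "y": 0, "z": 0.3, "wx": 0, "wy": 0, "wz": 0},
    {"hand": 6, "x": 0, "y": 0, "z": 0, "wx": 0, "wy": 0, "wz": 0},
    {"hand": 6, "x": 0, "y": 0, "z": 0, "wx": 0, "wy": 0, "wz": 0},
    {"hand": 6, "x": 0, "y": 0, "z": 0, "wx": 0, "wy": 0, "wz": 0}
  ]
}}

```text
time_s: 22.9
position: [0.565, -0.2337, 0.1258]
tcp_rot: [[-0.992, 0.13, 0.002], [0.13, 0.992, -0.001], [-0.002, -0.001, -1.0]]
force: [0.3, -0.6, -0.7]
opening: 0.157
```

```bash
python3 shot.py w18
python3 - <<'E'
from h import *
c,s=pickle.load(open("w18.pkl","rb"));im=c["image"]
cv2.imwrite("pics/w18c.png",cv2.resize(im[130:290,200:360],None,fx=4,fy=4,interpolation=cv2.INTER_CUBIC)[:,:,::-1])
d=np.array([.5635,-.2322,.0701])-s["position"];print(s["tcp_rot"].T@d/.025)
E
```

```text
22.9 [ 0.56495232 -0.23371217  0.12584609] [[-9.91539587e-01  1.29795952e-01  1.50286816e-03]
 [ 1.29794562e-01  9.91540415e-01 -9.88628422e-04]
 [-1.61847449e-03 -7.85200102e-04 -9.99998382e-01]] [ 0.33151341 -0.59584159 -0.71503382] [-3.29341002e+01  3.60135597e+01  8.90711885e+01 -8.89082248e-04
  5.48121855e+01 -1.15475821e+02] 0.15689559040603748
[0.0690611  0.05418597 2.22969299]
```

View pics/w18c.png

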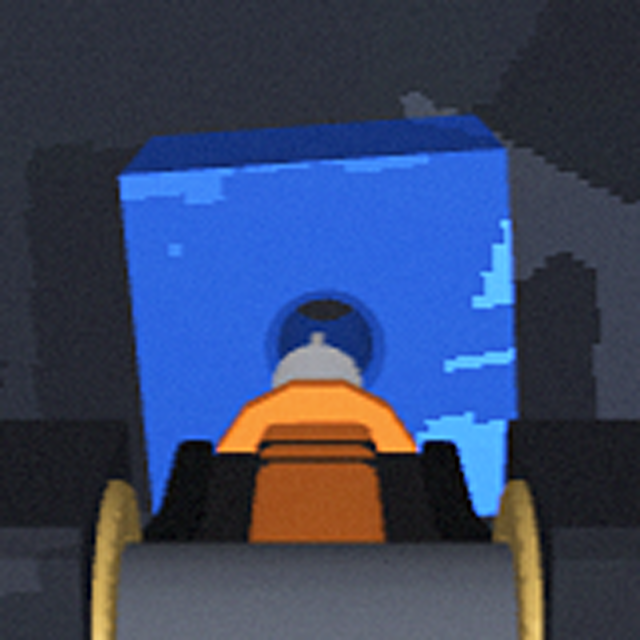

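Emit:
{"name": "move_arm", "arguments": {
  "moves": [
    {"hand": 6, "x": 0, "y": 0, "z": 0, "wx": 0, "wy": 0, "wz": 0},
    {"hand": 6, "x": 0, "y": 0, "z": 0, "wx": 0, "wy": 0, "wz": 0},
    {"hand": 6, "x": 0, "y": 0, "z": 0, "wx": 0, "wy": 0, "wz": 0}
  ]
}}

```text
time_s: 23.25
position: [0.5644, -0.2336, 0.1254]
tcp_rot: [[-0.992, 0.13, 0.0], [0.13, 0.992, -0.0], [-0.0, -0.0, -1.0]]
force: [0.3, -0.6, -0.9]
opening: 0.157
```

```bash
python3 shot.py w19
python3 - <<'E'
from h import *
c,s=pickle.load(open("w19.pkl","rb"))
d=np.array([.5635,-.2322,.0701])-s["position"];print(s["tcp_rot"].T@d/.025)
W=cloud(c,c["hand_eye"])
z=W[...,2];m=(z>.083)&(abs(W[...,0])<.012)&(abs(W[...,1])<.013)
for v in range(203,226,3):
    k=np.nonzero(z[v,255:305]>.079)[0]+255;b=np.nonzero((z[v,265:293]<.068))[0]+265
    print(v,(k.min(),k.max()) if len(k) else 0,(b.min(),b.max()) if len(b) else 0)
E
```

```text
23.25 [ 0.56438004 -0.23356058  0.12535718] [[-9.91501994e-01  1.30090724e-01  4.46598388e-04]
 [ 1.30090602e-01  9.91502068e-01 -2.90833677e-04]
 [-4.80637989e-04 -2.30263917e-04 -9.99999858e-01]] [ 0.31071234 -0.57064895 -0.9412954 ] [-3.29519793e+01  3.60388215e+01  8.91214963e+01 -7.89011372e-05
  5.48091465e+01 -1.15477102e+02] 0.15734892685270122
[0.04304484 0.04989032 2.21025542]
203 0 0
206 (np.int64(277), np.int64(284)) 0
209 (np.int64(272), np.int64(289)) 0
212 (np.int64(270), np.int64(291)) 0
215 (np.int64(269), np.int64(292)) (np.int64(277), np.int64(280))
218 (np.int64(269), np.int64(292)) (np.int64(272), np.int64(285))
221 (np.int64(289), np.int64(291)) (np.int64(269), np.int64(288))
224 0 (np.int64(268), np.int64(289))
```

Emit:
{"name": "move_arm", "arguments": {
  "moves": [
    {"hand": 6, "x": 0.04, "y": 0.05, "z": 0.2, "wx": 0, "wy": 0, "wz": 0},
    {"hand": 6, "x": 0, "y": 0, "z": 0.2, "wx": 0, "wy": 0, "wz": 0},
    {"hand": 6, "x": 0, "y": 0, "z": 0.2, "wx": 0, "wy": 0, "wz": 0},
    {"hand": 6, "x": 0, "y": 0, "z": 0, "wx": 0, "wy": 0, "wz": 0},
    {"hand": 6, "x": 0, "y": 0, "z": 0, "wx": 0, "wy": 0, "wz": 0},
    {"hand": 6, "x": 0, "y": 0, "z": 0, "wx": 0, "wy": 0, "wz": 0}
  ]
}}

```text
time_s: 23.9
position: [0.5636, -0.2322, 0.1101]
tcp_rot: [[-0.991, 0.13, 0.0], [0.13, 0.991, -0.0], [-0.0, -0.0, -1.0]]
force: [-0.8, 0.1, -1.9]
opening: 0.161
```

Emit:
{"name": "move_arm", "arguments": {
  "moves": [
    {"hand": 6, "x": 0, "y": 0, "z": 0.3, "wx": 0, "wy": 0, "wz": 0},
    {"hand": 6, "x": 0, "y": 0, "z": 0.3, "wx": 0, "wy": 0, "wz": 0},
    {"hand": 6, "x": 0, "y": 0, "z": 0, "wx": 0, "wy": 0, "wz": 0},
    {"hand": 6, "x": 0, "y": 0, "z": 0, "wx": 0, "wy": 0, "wz": 0}
  ]
}}

```text
time_s: 24.3
position: [0.5632, -0.232, 0.0945]
tcp_rot: [[-0.992, 0.13, -0.001], [0.13, 0.992, 0.001], [0.001, 0.0, -1.0]]
force: [0.1, -0.4, -1.2]
opening: 0.154
```

Into the hole without resistance; 24 mm to go.

Emit:
{"name": "move_arm", "arguments": {
  "moves": [
    {"hand": 6, "x": 0, "y": 0, "z": 0.3, "wx": 0, "wy": 0, "wz": 0},
    {"hand": 6, "x": 0, "y": 0, "z": 0.3, "wx": 0, "wy": 0, "wz": 0},
    {"hand": 6, "x": 0, "y": 0, "z": 0.2, "wx": 0, "wy": 0, "wz": 0},
    {"hand": 6, "x": 0, "y": 0, "z": 0.1, "wx": 0, "wy": 0, "wz": 0},
    {"hand": 6, "x": 0, "y": 0, "z": 0, "wx": 0, "wy": 0, "wz": 0},
    {"hand": 6, "x": 0, "y": 0, "z": 0, "wx": 0, "wy": 0, "wz": 0},
    {"hand": 6, "x": 0, "y": 0, "z": 0, "wx": 0, "wy": 0, "wz": 0}
  ]
}}

```text
time_s: 25.0
position: [0.5637, -0.2322, 0.0728]
tcp_rot: [[-0.992, 0.13, 0.0], [0.13, 0.992, -0.0], [-0.001, -0.0, -1.0]]
force: [-0.2, -0.1, -1.8]
opening: 0.156
```

Emit:
{"name": "move_arm", "arguments": {
  "moves": [
    {"hand": 6, "x": 0, "y": 0, "z": 0.06, "wx": 0, "wy": 0, "wz": 0},
    {"hand": 6, "x": 0, "y": 0, "z": 0, "wx": 0, "wy": 0, "wz": 0},
    {"hand": 6, "x": 0, "y": 0, "z": 0, "wx": 0, "wy": 0, "wz": 0}
  ]
}}

```text
time_s: 25.3
position: [0.5635, -0.2321, 0.0711]
tcp_rot: [[-0.992, 0.13, 0.0], [0.13, 0.992, -0.0], [-0.0, -0.0, -1.0]]
force: [1.0, 0.1, -1.7]
opening: 0.159
```

Emit:
{"name": "move_arm", "arguments": {
  "moves": [
    {"hand": 6, "x": 0, "y": 0, "z": 0.04, "wx": 0, "wy": 0, "wz": 0},
    {"hand": 6, "x": 0, "y": 0, "z": 0, "wx": 0, "wy": 0, "wz": 0},
    {"hand": 6, "x": 0, "y": 0, "z": 0, "wx": 0, "wy": 0, "wz": 0}
  ]
}}

```text
time_s: 25.6
position: [0.5636, -0.2322, 0.0701]
tcp_rot: [[-0.992, 0.13, 0.0], [0.13, 0.992, -0.0], [-0.0, -0.0, -1.0]]
force: [-0.0, -0.1, -0.5]
opening: 0.157
```

Touching at the original grip height. Now open and retreat straight up.

Emit:
{"name": "move_arm", "arguments": {
  "moves": [
    {"hand": 16, "x": 0, "y": 0, "z": 0, "wx": 0, "wy": 0, "wz": 0},
    {"hand": 20, "x": 0, "y": 0, "z": 0, "wx": 0, "wy": 0, "wz": 0},
    {"hand": 30, "x": 0, "y": 0, "z": 0, "wx": 0, "wy": 0, "wz": 0},
    {"hand": 44, "x": 0, "y": 0, "z": 0, "wx": 0, "wy": 0, "wz": 0},
    {"hand": 44, "x": 0, "y": 0, "z": 0, "wx": 0, "wy": 0, "wz": 0},
    {"hand": 44, "x": 0, "y": 0, "z": -0.3, "wx": 0, "wy": 0, "wz": 0},
    {"hand": 44, "x": 0, "y": 0, "z": -0.7, "wx": 0, "wy": 0, "wz": 0},
    {"hand": 44, "x": 0, "y": 0, "z": -1, "wx": 0, "wy": 0, "wz": 0},
    {"hand": 44, "x": 0, "y": 0, "z": -1, "wx": 0, "wy": 0, "wz": 0},
    {"hand": 44, "x": 0, "y": 0, "z": -1, "wx": 0, "wy": 0, "wz": 0},
    {"hand": 44, "x": 0, "y": 0, "z": -0.5, "wx": 0, "wy": 0, "wz": 0},
    {"hand": 44, "x": 0, "y": 0, "z": 0, "wx": 0, "wy": 0, "wz": 0},
    {"hand": 44, "x": 0, "y": 0, "z": 0, "wx": 0, "wy": 0, "wz": 0}
  ]
}}

```text
time_s: 26.9
position: [0.563, -0.2318, 0.1821]
tcp_rot: [[-0.992, 0.13, -0.001], [0.13, 0.992, 0.0], [0.001, 0.0, -1.0]]
force: [-0.7, -0.0, 0.2]
opening: 0.503
```

```bash
python3 shot.py w20
python3 - <<'E'
from h import *
from rig import vision
c,s=pickle.load(open("w20.pkl","rb"));im=c["image"]
W=cloud(c,wristT(c,s));hsv=cv2.cvtColor(im,cv2.COLOR_RGB2HSV).astype(int)
d=np.hypot(W[...,0]-.5643,W[...,1]+.2328)
o=(hsv[...,0]<25)&(hsv[...,1]>140)&(d<.03);z=W[...,2]
for a,b in[(.104,.115),(.049,.058)]:
    q=W[o&(z>a)&(z<b)];print(a,len(q),np.median(q,0),cv2.minAreaRect((q[:,:2]*1000).astype(np.float32)))
t=vision.capture("top");cv2.imwrite("pics/t20.png",t["image"][:,:,::-1])
t=vision.capture("side");cv2.imwrite("pics/s20.png",cv2.resize(t["image"][180:360,150:390],None,fx=3,fy=3)[:,:,::-1])
E
```

```text
26.9 [ 0.56301972 -0.23182082  0.18210931] [[-9.91502726e-01  1.30084010e-01 -7.02985725e-04]
 [ 1.30083695e-01  9.91502902e-01  4.76577535e-04]
 [ 7.59007504e-04  3.81080944e-04 -9.99999639e-01]] [-0.71365276 -0.03467486  0.2299377 ] [-3.28836436e+01  3.16928116e+01  8.67614106e+01  1.20782497e-03
  6.15944277e+01 -1.15409779e+02] 0.5026516870431177
0.104 545 [ 0.56315139 -0.23234437  0.10887608] ((563.769775390625, -232.5947265625), (13.18282413482666, 17.758220672607422), 82.78836822509766)
0.049 328 [ 0.55969482 -0.23006441  0.0541094 ] ((562.447998046875, -232.1708984375), (24.780038833618164, 21.426267623901367), 82.306396484375)
```

View pics/s20.png

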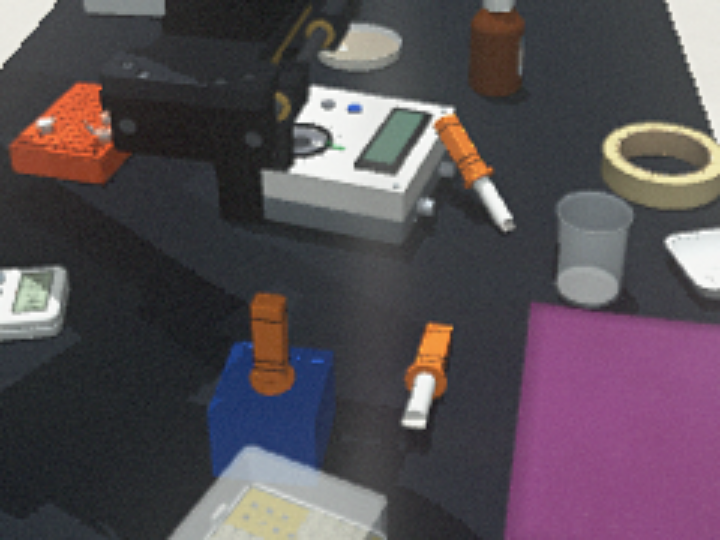

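View pics/w20.png

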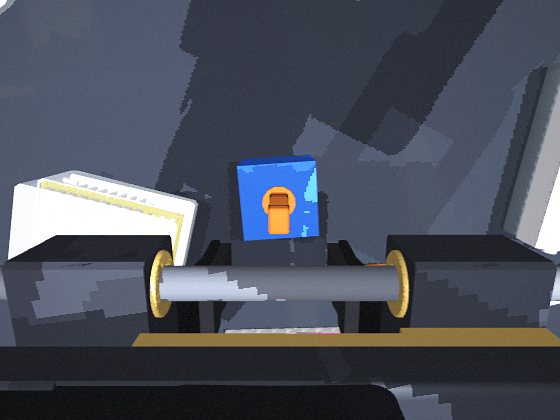

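Run:
```python
import cv2,numpy as np
t=cv2.imread("pics/t20.png");o=cv2.imread("pics/top0.png")
f=lambda i:cv2.resize(i[225:275,240:310],None,fx=5,fy=5,interpolation=cv2.INTER_CUBIC)
g=lambda i:cv2.resize(i[130:280,120:350],None,fx=1.5,fy=1.5)
cv2.imwrite("pics/cmp20.png",np.vstack([np.hstack([f(o),f(t)]),np.hstack([g(o),g(t)])[:, :700]]))
```

```text
Traceback (most recent call last):
ValueError: all the input array dimensions except for the concatenation axis must match exactly, but along dimension 1, the array at index 0 has size 700 and the array at index 1 has size 690
```

Run:
```python
import cv2,numpy as np
t=cv2.imread("pics/t20.png");o=cv2.imread("pics/top0.png")
f=lambda i:cv2.resize(i[225:275,240:310],(345,250),interpolation=cv2.INTER_CUBIC)
g=lambda i:cv2.resize(i[130:280,120:350],(345,225))
cv2.imwrite("pics/cmp20.png",np.vstack([np.hstack([f(o),f(t)]),np.hstack([g(o),g(t)])]))
```

```text
(no output)
```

View pics/cmp20.png

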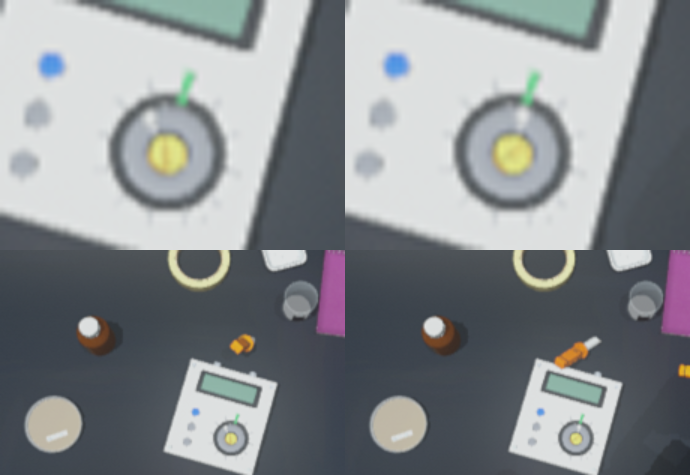

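The arrow points at the green mark. The beaker, petri dish and bottle are where they were. The look-alike tool by the meter stood at the start and was already lying by 2.7 s, before anything had come near it. Handing in.

```bash
python3 -c "
from rig import order
print(order.hand_in())"
```

```text
the job is handed in; nothing more can be done
None
```

I took the tuning tool from the blue stand and turned the trimmer with it until the arrow was on the green mark. The tool is back upright in its stand and released, and the job is handed in at about 27 s of the 64 s allowed.

- **Turning:** the blade went about 5 mm into the slot at roughly 2 N. After the first turn I lifted it out to look and measured about 9.6° still to go, so I went back in and finished.
- **Arrow:** the wrist camera then put it at -14.2° and the green mark at -14.7°, about 0.01 rad apart. The top view afterwards agrees.
- **Force:** a sideways load of about 2–2.5 N showed while turning, well under the 12 N limit. I could not clear it by small shifts.
- **Tool in the stand:** its handle top is at 108.9 mm, against 108.7 mm before I took it. Its shoulder is on the block, and the gripper is clear above it.
- **Other things on the bench:** the beaker, petri dish and reagent bottle look unmoved in the top view.
- **Look-alike tools:** both decoy tools stood at the start and were lying down later. The one by the meter was already down at 2.7 s. The one behind the stand looked down by 4.8 s. I saw no contact with either, so I take it they fell by themselves, but I did not check this further.

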